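# Open the logger's battery door and take out the flat pack

### The job

The data logger lies face down on the bench with its battery door up. Squeeze the door's release tab in towards its grip bar and, keeping it squeezed, swing the door well up on its hinge lugs before you unhook it from the case; lay the door outside up on the ribbed grey mat. Then lift out the battery pack and set it down flat, grip rib up, in the white tray, without dropping either part or disturbing the other things on the bench.

Things in the scene. Friction and masses are not known exactly. Their poses are not given: they have to be found in the camera images.
- logger: Data logger, grey case 250 x 150 x 64 mm, black bumpers, fixed, face down, back up. Origin: on the bench under the case's centre; x along it to the end with six yellow sockets (the door's tab end); z up. Back surface at z = 64 mm. Rubber skids along both sides (|y| = 57 to 76 mm) rise to z = 80; else only the door's tab and bar stand above the back, to z = 78.
- compartment (a point): Middle of the battery compartment's floor, under the door: (0, 0, 14) mm in the logger's frame, axes as the logger's. The compartment is open from x = -62 to 62 and y = -38 to 38 mm, up to the back surface 50 mm above this point.
- hinge_line (a point): Point of the case on its back surface, middle of the door's hinge end: (-66, 0, 64) mm in the logger's frame, axes as the logger's. The door pivots up about the line through it along y. A case lip 4 mm thick, its edge 1.5 mm behind this line (towards -x), covers the door's two hinge lugs by 8.5 mm.
- door: Loose grey battery door, 110 g, plate 132 x 84 x 5 mm snapped into the case, flush with its back, 1.5 mm play. Origin: centre of the plate's underside; z outwards; x to its tab end; at (0, 0, 59) mm in the logger's frame when seated. Lugs reach 10 mm past its -x edge (z -4 to 0); ribs and tab stem reach down to z = -11, so laid down its origin is 11 mm up. Its grip is the bar with the tab.
- door_hinge_edge (a point): Point of the door: middle of the top edge of its hinge end, (-66, 0, 5) mm in its frame, axes as the door's; at hinge_line when seated. Swung up 0.1 rad the tab's catch is clear of the case; at 0.4 rad the lugs are still in and have room to turn; then drawing the door 10 mm or more towards its tab end, and up, unhooks them.
- grip_bar (a point): Fixed upright bar on the door's outer face, 6 x 52 x 14 mm (x, y, z). This point: middle of its foot, (25, 0, 5) mm in the door's frame, axes as the door's. Its far face from the tab is at x = 22 mm in the door's frame, 44 mm from the tab's outer face at rest, 38 mm with the tab fully in. Two fingers closing along x over bar and tab squeeze the tab and hold the door.
- release_tab (a joint): Slide of the sprung release tab, m. 0 = out, its catch under the case's lip (the lip's edge is 2 mm from the tab, its top level with the back); 0.006 = pressed fully in towards the grip bar; the catch is free from about 0.004. 3 N starts it, 9 N holds it fully in; it springs back when let go.
- tab_face (a point): Point on the outer face of the release tab, an upright paddle 26 mm wide, 5 mm thick, rising 14 mm above the door's plate as the bar does. At (66, 0, 12) mm in the door's frame with the tab out; axes as the door's; goes along the door's -x when pressed.
- pack: Loose black battery pack, 112 x 66 x 26 mm, about 350 g, lying in the compartment with 5 mm of play. Origin: centre of its underside, on the compartment floor at the start; x along its length, within 0.02 rad of the logger's x; z up. A grip rib stands on the middle of its top: 12 mm thick along x, 46 mm long along y, from z = 26 to 40 mm.
- tray: White open tray, fixed, empty; inside 180 x 140 mm, walls 4 mm thick and 35 mm high, rim 7 mm wide outwards. Origin: centre of its underside, on the bench; x along its length, z up; inner floor at z = 4 mm.
- mat: Ribbed grey rubber mat, fixed, empty, 220 x 160 mm, 4 mm thick. Origin: centre of its underside, on the bench; x along its length, z up; top at z = 4 mm. Tray and mat lie on opposite sides of the logger, either way round.
- bottle: Amber bottle, diameter 60, height 120 mm, standing beyond the logger; leave alone. Origin: centre of its underside.
- screwdriver: Screwdriver 180 mm long, lying beyond the logger; leave alone. Origin: near its middle.
- beaker: Empty glass beaker, diameter 64, height 85 mm; leave alone. Origin: centre of its underside.
- boss_clamp: Metal boss clamp for lab rods, about 70 x 60 x 28 mm; leave alone. Origin: centre of its block's underside.
Things that resemble listed ones, but are neither listed nor needed, are in the scene too. There is more than one size of the door; the job needs the middle-sized.

How it is judged:
On the way, in this order (a step that is already met when the one before it is completed fails the run):
1. the release tab is pressed in at least 3.5 mm while the door is still seated in its frame (value of joint release_tab above 0.0035 m and distance between door_hinge_edge and hinge_line below 0.012 m and angle between the z axis of door and the z axis of logger, either way round below 0.08 rad), for 0.1 s.
2. the door is swung up by at least 0.17 rad (10 degrees) with its hinge edge still at the hinge line (within 12 mm) (angle between the z axis of door and the z axis of logger, either way round above 0.17 rad and distance between door_hinge_edge and hinge_line below 0.012 m), for 0.1 s.
At the end, for the whole second after the job is handed in: Door flat (0.1 rad), outside up, its centre on the mat 10 mm or more inside the edge, its origin under 20 mm above the bench; pack flat (0.1 rad), rib up, inside the tray with its underside within 5 mm of the tray floor; both released and at rest (x of door in the frame of mat between -0.1 and 0.1 m and y of door in the frame of mat between -0.07 and 0.07 m and z of door in the frame of mat below 0.02 m and angle between each of door, pack's own z axis and vertical below 0.1 rad and linear speed of each of door, pack below 0.02 m/s and x of pack in the frame of tray between -0.06 and 0.06 m and y of pack in the frame of tray between -0.05 and 0.05 m and z of pack in the frame of tray below 0.009 m); the robot touches nothing.
It fails at once if the bottle, screwdriver, beaker or boss clamp is moved more than 20 mm (distance of any of bottle, screwdriver, beaker, boss_clamp from where it was at the start of the episode above 0.02 m).
It fails at once if the door is dropped: it falls freely at more than 0.6 m/s (about 18 mm) out of the fingers (linear speed of door above 0.6 m/s and contact force between door and the fingers below 0.05 N).
It fails at once if the pack is dropped: it falls freely at more than 0.6 m/s (about 18 mm) out of the fingers (linear speed of pack above 0.6 m/s and contact force between pack and the fingers below 0.05 N).
It also fails if it takes over 59 s, if anything falls off the work surface, if the arm or the gripper's body presses on something with over 40 N, if the wrist force passes 120 N, or if a joint passes its speed limit or range.

### The arm

A 6-joint arm with a two-finger parallel gripper is mounted at the origin on the work surface. World frame = base frame: x ahead of the robot, y to its left, z up, the work surface at z = 0. Lengths are in m, angles in rad, forces in N, time in s.
With the tool pointing down it reaches from about 0.35 to 0.975 m from the base axis. Payload 7.1 kg.
Tool frame: the origin (TCP) lies midway between the tips of the shut fingers; the grasp point (between the pads) lies 19 mm behind it; z points along the fingers, x is the direction in which the jaws open and shut, and the axes are right-handed (so a half turn about z gives the same grasp; the last joint's range is limited). The gripper opens to 88 mm and grips with 3 to 60 N. Pads are 20 mm wide; open, the fingers measure 115 mm over their backs; the gripper's body (75 mm by 178 mm) begins 61 mm behind the grasp point.
Start: joints at [-1.19, 0.423, 1.63, -0, 1.089, -0.019], TCP at [0.243, -0.576, 0.2] pointing down, gripper open.
Joint ranges: [-3, 3], [-0.9, 2.11], [0.09, 2.58], [-1.31, 4.45], [0.11, 2.69], [-2.54, 2.54]. Speed limits (rad/s): [2.39, 2.39, 3.01, 3.14, 3.14, 3.14].

### API

Orientations are given as [roll, pitch, yaw] about the fixed x, y, z axes, in that order (R = Rz(yaw) Ry(pitch) Rx(roll)).
In Python, from station import manip, imaging gives the robot as it stands. The module is installed in compiled form; this text tells all that it offers.
- The arm moves only by the shell command python3 -m creep 'ROWS' [OPENING] [FORCE]. ROWS is text: rows parted by semicolons, each of 6 numbers parted by spaces: the shift along the world's x, y, z each as a share of 20 mm, from -1 to 1, then the turn, a rotation vector about the world's x, y, z each as a share of 4 degrees, from -1 to 1. In form: tx ty tz ax ay az; .... A call has 1 to 8 rows; each row shifts and turns the pose as measured when the row begins; what a row does not reach is not made up. A row lasts 1/8 s, in which the tool goes at most 62.5 mm and 10.7 degrees, less where a joint would pass 70% of its speed; a pose out of reach is approached as far as the arm can. A call with a number of a shift or a turn outside -1 to 1 is refused whole. A call with a gripper value outside its range is refused whole. OPENING is the closure in counts, from 0 (fully open) to 255 (shut), set as the call begins (- or left out, the last holds). The fingers move at their own pace and stop on an object; FORCE is the grip in N (left out, the last holds). Time passes only in rows, so rows that do not move let the fingers close. It gives the time, the measured TCP pose, the force and the opening at its end, in the units of the state.
- manip.observe(): the state, without advancing time (a new reading comes with each control period).
- imaging.grab_frame(name): name is "side" or "top" or "wrist"; returns a dict with "image" (400x640x3 uint8, blue, green, red), "intrinsics" (3x3 intrinsics, pixels), "rvec" (rotation vector, rad) and "tvec" (3), from world to camera coordinates, as OpenCV has them. Camera axes: x right, y down, z forward; pixel columns grow to the right and rows downward; lengths in m; the calibration is good to about 2 mm. A picture is of the moment at which its call begins. There is no depth.
- manip.close_job(): hands the job in, once; it reports no verdict.
The state is a dict: "time": time; "q": joint angles; "joint_velocities": joint speeds; "effort": joint torques, N m; "eef_pos": TCP position; "orientation": TCP orientation; "wrist_force": force on the tool from outside, world axes, zero at the start; "moment": the same for the moment, N m; "width": finger opening in m.
Only numpy, scipy, OpenCV 4.12 (cv2) and the standard library are available. Lean on these libraries where they do the work, as an engineer would, in place of code of your own. Each camera call takes 0.05 s, during which the arm holds its last target.

## Working session

There is one attempt and no reset: what is moved stays moved. The work goes in short steps, Python scripts to look and compute and a shell command to move; the robot and the scene stay as the last step left them, time stands still between calls to the robot, and variables do not carry over. Pictures are saved under pics/ and viewed, and the job is handed in when it is done.

```bash
mkdir -p pics; ls
cat > h.py <<'E'
import numpy as np, cv2
from station import manip, imaging
def grab(n,save=None):
    f=imaging.grab_frame(n)
    if save: cv2.imwrite('pics/'+save+'.png',f['image'])
    return f
def ray(f,u,v):
    R=cv2.Rodrigues(np.array(f['rvec'],float))[0]; t=np.array(f['tvec'],float).ravel()
    d=R.T@np.linalg.solve(np.array(f['intrinsics']),[u,v,1.]); return -R.T@t,d
def onz(f,u,v,z):
    c,d=ray(f,u,v); return c+d*(z-c[2])/d[2]
def proj(f,p):
    return cv2.projectPoints(np.array(p,float).reshape(-1,3),np.array(f['rvec'],float),np.array(f['tvec'],float),np.array(f['intrinsics'],float),None)[0].reshape(-1,2)
E
python3 - <<'E'
from h import *
s=manip.observe(); print(s)
import pickle
d={}
for n in ['top','side','wrist']:
    f=grab(n,n+'0'); d[n]=f; print(n,ray(f,320,200))
pickle.dump(d,open('f0.pkl','wb'))
E
```

```text
pics
{'time': 0.0, 'q': array([-1.19000928e+00,  4.23814570e-01,  1.63068376e+00, -5.97892027e-05,
        1.08859023e+00, -1.90006324e-02]), 'joint_velocities': array([-0.0003339 , -0.00070903,  0.00126595,  0.00123829, -0.00163189,
        0.00069909]), 'effort': array([-9.42471888e-05, -5.44628763e+01, -2.73667163e+01,  6.43125409e-02,
        2.25702964e-02, -1.22394067e-04]), 'eef_pos': array([ 0.24305423, -0.57516939,  0.19962058]), 'orientation': array([ 3.14156815e+00,  1.49663772e-03, -1.17098090e+00]), 'wrist_force': array([-0.73531553, -0.80388269,  0.2389987 ]), 'moment': array([ 0.02864386, -0.00930018, -0.01193724]), 'width': 0.0880064807556376}
top (array([ 0.33380647, -0.09919938,  1.53862856]), array([ 0.13702457, -0.01658429, -0.9904298 ]))
side (array([ 0.4609368 , -0.94810931,  0.94864851]), array([ 0.07362187,  0.68746658, -0.72249577]))
wrist (array([ 0.31671662, -0.54417892,  0.38520641]), array([-0.27007028, -0.09945208, -0.95775695]))
```

View pics/top0.png

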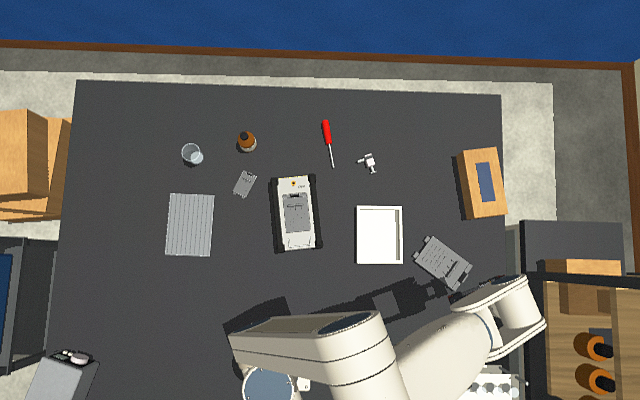

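View pics/side0.png

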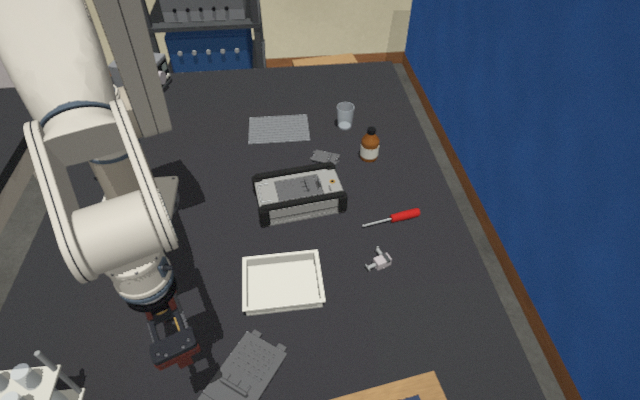

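The top view shows the logger at about (296,213), the mat at (190,225) to its left, the tray at (380,235) to its right, and bigger and smaller door look-alikes at (443,262) and (244,184). I'll zoom in next.

Run:
```python
import cv2
a=cv2.imread('pics/top0.png')[165:265,250:350]; cv2.imwrite('pics/topz.png',cv2.resize(a,None,fx=6,fy=6,interpolation=cv2.INTER_CUBIC))
a=cv2.imread('pics/side0.png')[155:230,245:355]; cv2.imwrite('pics/sidez.png',cv2.resize(a,None,fx=7,fy=7,interpolation=cv2.INTER_CUBIC))
```

```text
(no output)
```

View pics/topz.png

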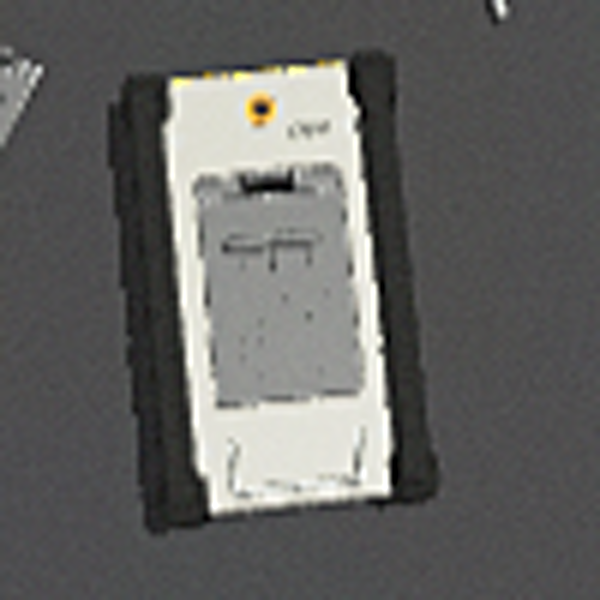

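View pics/sidez.png

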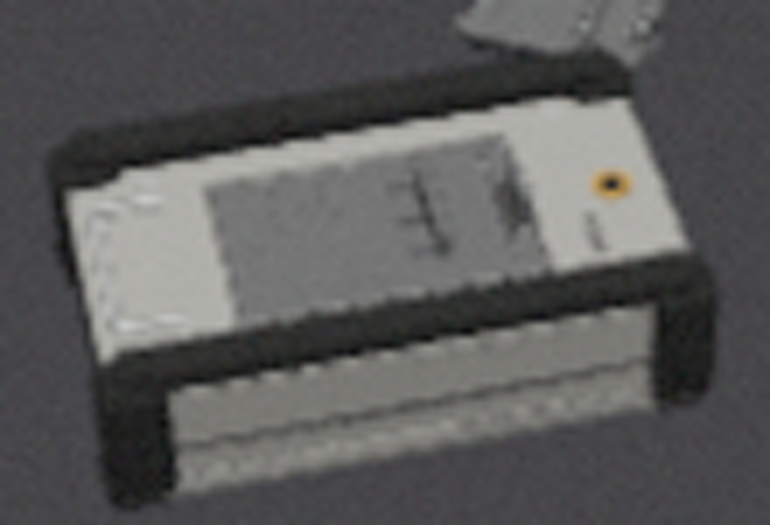

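View pics/wrist0.png

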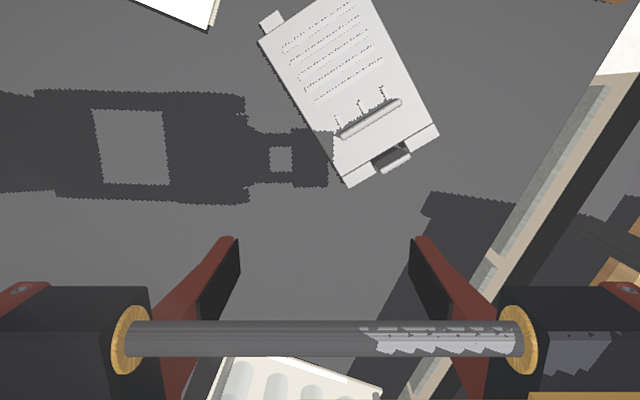

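The top zoom shows the yellow sockets and the tab at the far (+x) end, with the logger's x axis yawed about +0.1 rad. In the wrist view there's only the bigger decoy door. Next I'll measure the logger, mat and tray.

Run:
```python
from h import *
import pickle
d=pickle.load(open('f0.pkl','rb'))
def rep(name,f,mask,z,box,minA=100):
    m=np.zeros(mask.shape,np.uint8); x0,y0,x1,y1=box; m[y0:y1,x0:x1]=mask[y0:y1,x0:x1].astype(np.uint8)*255
    m=cv2.morphologyEx(m,cv2.MORPH_CLOSE,np.ones((3,3)))
    cs=cv2.findContours(m,cv2.RETR_EXTERNAL,cv2.CHAIN_APPROX_NONE)[0]
    c=max(cs,key=cv2.contourArea)
    P=np.array([onz(f,u,v,z)[:2] for u,v in c.reshape(-1,2)],np.float32)
    r=cv2.minAreaRect(P); print(name,'px',cv2.boundingRect(c),'rect',np.round(r[0],4),np.round(r[1],4),round(r[2],2)); return c
for n in ['top','side']:
    f=d[n]; im=f['image'].astype(int); hsv=cv2.cvtColor(f['image'],cv2.COLOR_BGR2HSV); g=im.mean(2)
    if n=='top':
        bl=(265,165,325,260); bm=(155,185,225,265); bt=(345,195,415,275)
    else:
        bl=(250,160,350,225); bm=(235,110,320,150); bt=(235,245,330,320)
    rep(n+' white back',f,(g>150),.064,bl)
    rep(n+' door',f,(g>95)&(g<175),.064,(bl[0]+12,bl[1]+18,bl[2]-12,bl[3]-20) if n=='top' else (272,170,328,205))
    rep(n+' mat',f,(g>95),.004,bm)
    rep(n+' tray rim',f,(g>130),.035,bt)
    print(f['image'][225,190],f['image'][235,380])
```

```text
top white back px (277, 175, 38, 76) rect [ 0.493  -0.0411] [0.2526 0.1124] 7.79
top door px (282, 192, 29, 41) rect [ 0.4938 -0.0424] [0.1357 0.0867] 8.01
top mat px (165, 193, 50, 64) rect [0.4438 0.3388] [0.1603 0.2232] 89.27
top tray rim px (357, 205, 46, 59) rect [ 0.4281 -0.3375] [0.2043 0.1592] 0.99
[171 171 167] [252 255 255]
side white back px (255, 169, 87, 37) rect [ 0.4908 -0.0372] [0.2476 0.104 ] 8.72
side door px (272, 170, 56, 34) rect [ 0.4991 -0.037 ] [0.1891 0.1068] 7.95
side mat px (248, 114, 63, 30) rect [0.4446 0.3325] [0.1671 0.222 ] 89.14
side tray rim px (242, 249, 84, 66) rect [ 0.4288 -0.3459] [0.2017 0.1738] 1.05
[69 69 67] [76 74 73]
```

Two views agree. The logger is at (0.493, -0.041) with yaw 0.137. The mat is at (0.444, 0.336) and the tray at (0.428, -0.340), both with their length along world x. I'll move over the door now.

```bash
python3 -m creep '.5 1 0 0 0 .7;.5 1 0 0 0 .7;.5 1 0 0 0 .7;.5 1 0 0 0 .7;.5 1 0 0 0 .7;.5 1 0 0 0 .7;.5 1 0 0 0 .7;.5 1 0 0 0 .7' 0 30
```

```text
time: 1.15
eef_pos: [0.3283, -0.4026, 0.1997]
orientation: [-3.141, 0.002, -0.751]
wrist_force: [0.1, 0.4, -0.5]
width: 0.0876
```

```bash
python3 -m creep '.57 1 0 0 0 .7;.57 1 0 0 0 .7;.57 1 0 0 0 .7;.57 1 0 0 0 .7;.57 1 0 0 0 .7;.57 1 0 0 0 .7;.57 1 0 0 0 .7;.57 1 0 0 0 .7';python3 -m creep '.57 1 0 0 0 .7;.57 1 0 0 0 .7;.57 1 0 0 0 .7;.57 1 0 0 0 .7;.57 1 0 0 0 .7;.57 1 0 0 0 .7;.57 1 0 0 0 .7;.57 1 0 0 0 .7'
```

```text
time: 2.15
eef_pos: [0.4236, -0.2294, 0.2009]
orientation: [-3.141, -0.001, -0.329]
wrist_force: [-0.4, 0.7, -0.4]
width: 0.0877
time: 3.15
eef_pos: [0.516, -0.0559, 0.2022]
orientation: [3.141, -0.004, 0.094]
wrist_force: [0.8, 0.2, 0.7]
width: 0.0878
```

Run:
```python
from h import *
import pickle
f=grab('wrist','wrist1'); pickle.dump(f,open('w1.pkl','wb')); s=manip.observe(); print(s['eef_pos'],s['orientation'],s['q'])
```

```text
[ 0.5172852  -0.0541795   0.20228132] [-3.14088666 -0.00526626  0.09639275] [-0.12842805  0.26464419  1.86194238  0.00219902  1.01003083 -0.22598754]
```

View pics/wrist1.png

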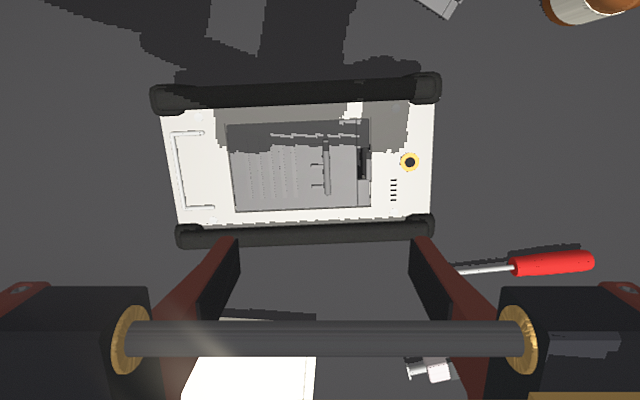

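The wrist view shows the door with corners near (228,124), (367,119), (371,205) and (235,211). The bar is at about x=327 and the tab at about x=363. I'll zoom to get exact pixels.

Run:
```python
from h import *
import pickle
f=pickle.load(open('w1.pkl','rb'))
a=f['image'][105:225,215:385]; a=cv2.convertScaleAbs(a,alpha=1.2,beta=20); b=cv2.resize(a,None,fx=4.7,fy=4.7,interpolation=cv2.INTER_CUBIC)
for i in range(220,385,20):
    x=int((i-215)*4.7); cv2.line(b,(x,0),(x,6),(0,0,255),1); cv2.putText(b,str(i),(x,18),0,.4,(0,0,255),1)
for i in range(110,225,10):
    y=int((i-105)*4.7); cv2.line(b,(0,y),(6,y),(0,0,255),1); cv2.putText(b,str(i),(8,y+4),0,.4,(0,0,255),1)
cv2.imwrite('pics/w1z.png',b)
# predicted points
yaw=.1375; c=np.array([.493,-.0412,0]); R=np.array([[np.cos(yaw),-np.sin(yaw),0],[np.sin(yaw),np.cos(yaw),0],[0,0,1]])
for n,p in dict(LB=(-.066,-.042,.064),LT=(-.066,.042,.064),RT=(.066,.042,.064),RB=(.066,-.042,.064),bar_b=(.025,-.026,.078),bar_t=(.025,.026,.078),tab_b=(.0635,-.013,.078),tab_t=(.0635,.013,.078)).items():
    print(n,proj(f,c+R@np.array(p)).round(1))
```

```text
LB [[236.2 210.2]]
LT [[225.5 123.9]]
RT [[368.7 117.4]]
RB [[369.2 204.5]]
bar_b [[327.3 194.6]]
bar_t [[325.  138.7]]
tab_b [[368.3 179.3]]
tab_t [[368.1 151.3]]
```

View pics/w1z.png

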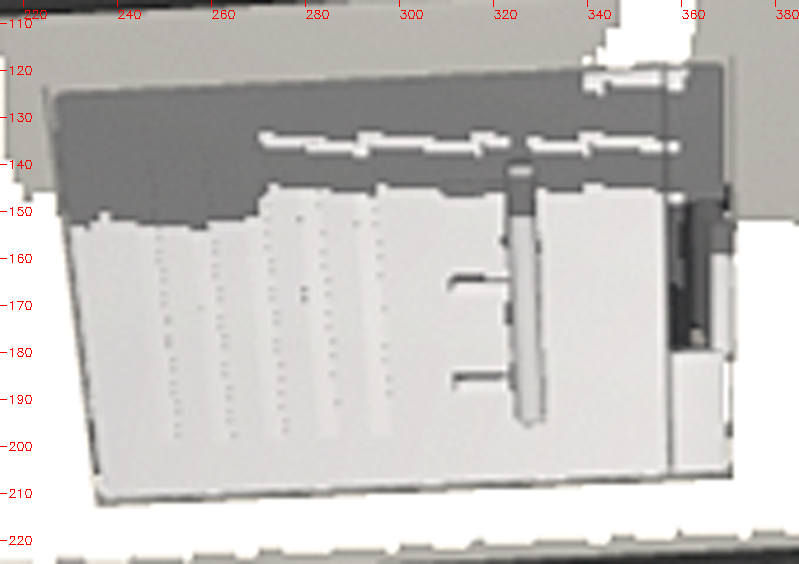

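Predicted and measured pixels agree to about 1 px, or 1 mm, so I'm setting the logger to (0.4925, -0.042) with yaw 0.1375. Next I align and descend.

```bash
python3 -m creep '.2 .22 -.8 0 0 .15;.2 .22 -.8 0 0 .15;.2 .22 -.8 0 0 .15;.19 .22 -.8 0 0 .14;0 0 -.8 0 0 0;0 0 -.5 0 0 0;0 0 0 0 0 0'
python3 - <<'E'
from h import *
s=manip.observe(); print(s['eef_pos'],s['orientation'])
E
```

```text
time: 4.08
eef_pos: [0.5314, -0.0353, 0.1041]
orientation: [-3.14, -0.002, 0.141]
wrist_force: [-0.4, 0.6, 0.8]
width: 0.0877
[ 0.53137764 -0.03529494  0.10412556] [-3.14041957e+00 -1.51011908e-03  1.41110790e-01]
```

```bash
python3 -m creep '.04 -.02 -.5 0 0 0;.04 -.02 -.5 0 0 0;0 0 -.5 0 0 0;0 0 -.25 0 0 0;0 0 0 0 0 0'
python3 - <<'E'
from h import *
s=manip.observe(); print(s['eef_pos'],s['orientation'],s['wrist_force'])
f=grab('wrist','wrist2'); f=grab('side','side2'); cv2.imwrite('pics/side2z.png',cv2.resize(f['image'][130:230,230:360],None,fx=6,fy=6,interpolation=cv2.INTER_CUBIC))
E
```

```text
time: 4.7
eef_pos: [0.5338, -0.0365, 0.0676]
orientation: [-3.141, -0.003, 0.141]
wrist_force: [0.7, 0.5, 0.2]
width: 0.0878
[ 0.53384036 -0.03652262  0.06759782] [-3.14090283 -0.00346624  0.1406399 ] [0.70157474 0.54080529 0.17524398]
```

View pics/wrist2.png

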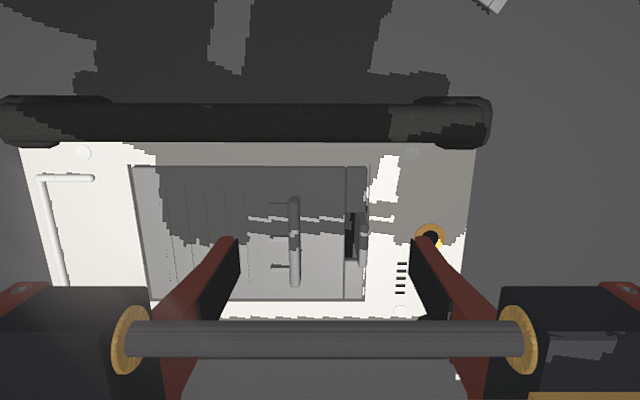

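View pics/side2z.png

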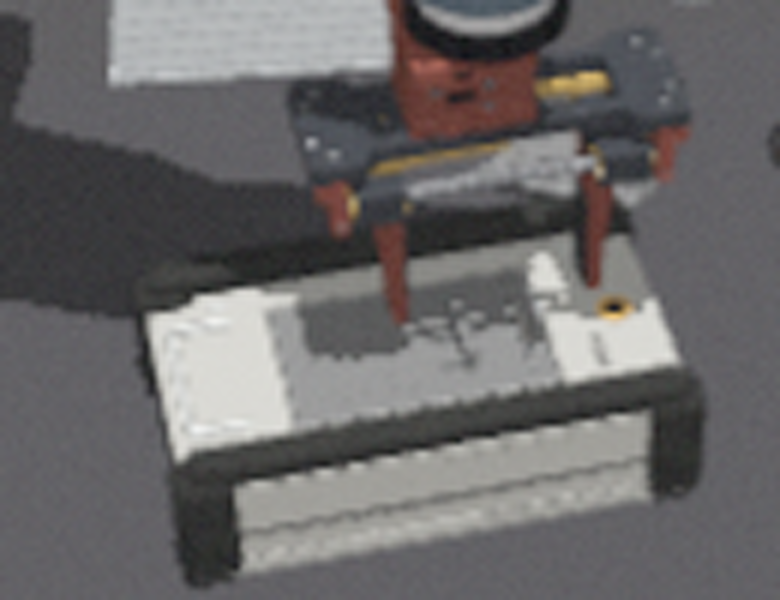

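The fingers straddle the bar (column 294) and tab (column 365), centred in both directions. I'll squeeze.

```bash
python3 -m creep '0 0 0 0 0 0;0 0 0 0 0 0;0 0 0 0 0 0;0 0 0 0 0 0;0 0 0 0 0 0' 255 30
python3 - <<'E'
from h import *
s=manip.observe(); print(s['eef_pos'],s['orientation'],s['wrist_force'],s['moment'],s['width'])
E
```

```text
time: 5.42
eef_pos: [0.5349, -0.0366, 0.069]
orientation: [-3.142, -0.006, 0.141]
wrist_force: [-0.0, -0.2, 0.2]
width: 0.0411
[ 0.53485786 -0.03659756  0.06903804] [-3.14152066 -0.00603561  0.14069131] [-0.02667867 -0.17477008  0.21616672] [-0.08867052 -0.10747069  0.01159247] 0.04114858240301399
```

```bash
python3 -m creep '0 0 0 0 0 0;0 0 0 0 0 0;0 0 0 0 0 0' 255 35
python3 - <<'E'
from h import *
s=manip.observe(); print(s['eef_pos'],s['orientation'],s['wrist_force'],s['moment'],s['width'])
f=grab('wrist','wrist3')
E
```

```text
time: 5.8
eef_pos: [0.5348, -0.0366, 0.069]
orientation: [-3.142, -0.006, 0.141]
wrist_force: [-0.2, -0.8, 0.6]
width: 0.0114
[ 0.53480305 -0.0365934   0.06900007] [-3.14153341 -0.00589322  0.14076021] [-0.16474188 -0.78832853  0.62474876] [-0.09780771 -0.1172228   0.01982952] 0.011438279795488157
```

View pics/wrist3.png

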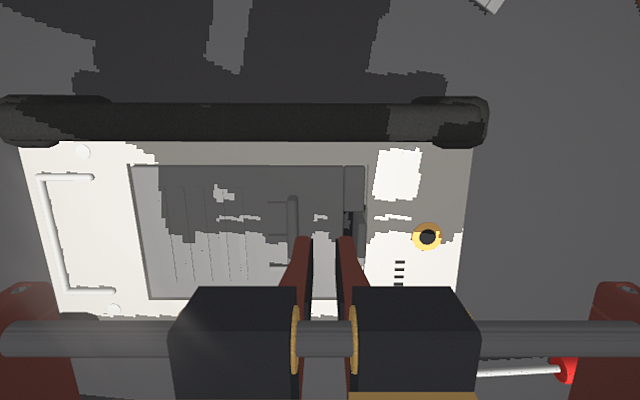

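The opening is down to 11 mm, and the fingertips at (304,238) and (345,238) lie between the bar (column 294) and the tab (column 360). They passed over or beside the bar without gripping it. I'll check the tip height and position against the two views.

Run:
```python
from h import *
s=manip.observe(); tcp=s['eef_pos']
fw=imaging.grab_frame('wrist'); fs=imaging.grab_frame('side'); ft=imaging.grab_frame('top')
print('tcp proj',proj(fw,tcp),proj(fs,tcp),proj(ft,tcp))
yaw=.1375; c=np.array([.4925,-.042,0]); R=np.array([[np.cos(yaw),-np.sin(yaw),0],[np.sin(yaw),np.cos(yaw),0],[0,0,1]])
for n,p in dict(LT=(-.066,.042,.064),RT=(.066,.042,.064),RB=(.066,-.042,.064),bar_t=(.025,.026,.078),bar_b=(.025,-.026,.078),bar_bf=(.025,-.026,.064),tab_b=(.0635,-.013,.078),tab_t=(.0635,.013,.078)).items():
    print(n,proj(fw,c+R@np.array(p)).round(1),proj(fs,c+R@np.array(p)).round(1))
print(s['width'],s['time'])
cv2.imwrite('pics/side3z.png',cv2.resize(fs['image'][150:220,270:360],None,fx=8.5,fy=8.5,interpolation=cv2.INTER_CUBIC))
```

```text
tcp proj [[322.30342585 239.00031149]] [[312.05551323 182.53510538]] [[294.80454525 199.86258275]]
LT [[128.7 165.4]] [[273.9 180.4]]
RT [[363.9 165.8]] [[316.3 173.2]]
RB [[359.1 296.7]] [[323.1 191.9]]
bar_t [[289.5 200.1]] [[304.3 175.5]]
bar_b [[291.8 286. ]] [[308.2 187.2]]
bar_bf [[293.7 274.1]] [[308.3 190.6]]
tab_b [[358.9 265.7]] [[319.8 182. ]]
tab_t [[360.4 222.9]] [[317.7 176.2]]
0.007759709010226447 5.85
```

View pics/side3z.png

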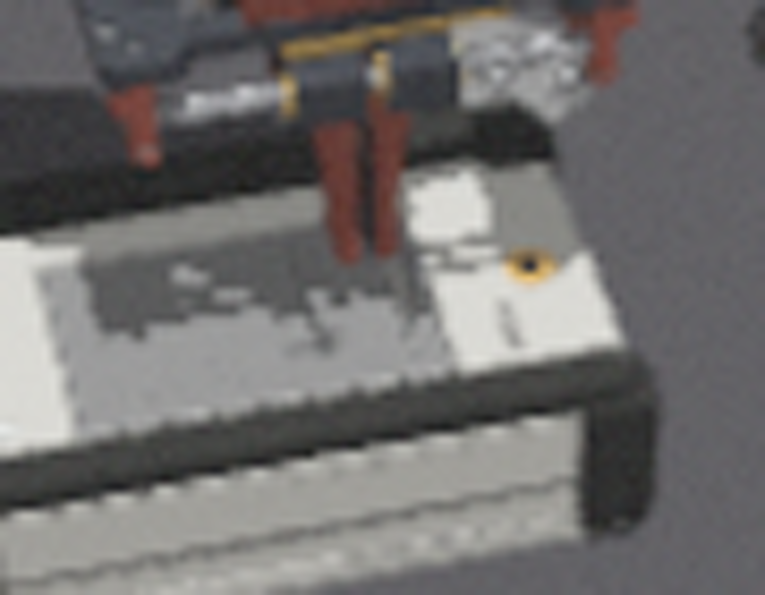

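Run:
```python
from h import *
s=manip.observe(); tcp=s['eef_pos']; print(tcp)
fw=imaging.grab_frame('wrist'); fs=imaging.grab_frame('side')
cv2.imwrite('pics/w4z.png',cv2.resize(fw['image'][180:300,250:410],None,fx=5,fy=5,interpolation=cv2.INTER_CUBIC))
yaw=.1375;ux=np.array([np.cos(yaw),np.sin(yaw),0]);uy=np.array([-np.sin(yaw),np.cos(yaw),0]);uz=np.array([0,0,1.])
for dy in (-.01,0,.01):
  for dz in (0,.005,.01,.015):
    p=tcp+uy*dy+uz*dz; print(dy,dz,proj(fw,p).round(1)[0],proj(fs,p).round(1)[0])
```

```text
[ 0.53476847 -0.03656534  0.06900202]
-0.01 0 [322.2 254.6] [312.8 184.8]
-0.01 0.005 [322.2 258.4] [312.8 183.6]
-0.01 0.01 [322.2 262.4] [312.8 182.4]
-0.01 0.015 [322.2 266.6] [312.7 181.2]
0 0 [322.2 239. ] [312.  182.5]
0 0.005 [322.2 242.5] [312.  181.3]
0 0.01 [322.2 246.1] [312.  180.1]
0 0.015 [322.2 249.9] [312.  178.9]
0.01 0 [322.2 222.9] [311.3 180.3]
0.01 0.005 [322.3 226. ] [311.2 179.1]
0.01 0.01 [322.3 229.3] [311.2 177.9]
0.01 0.015 [322.3 232.8] [311.2 176.7]
```

View pics/w4z.png

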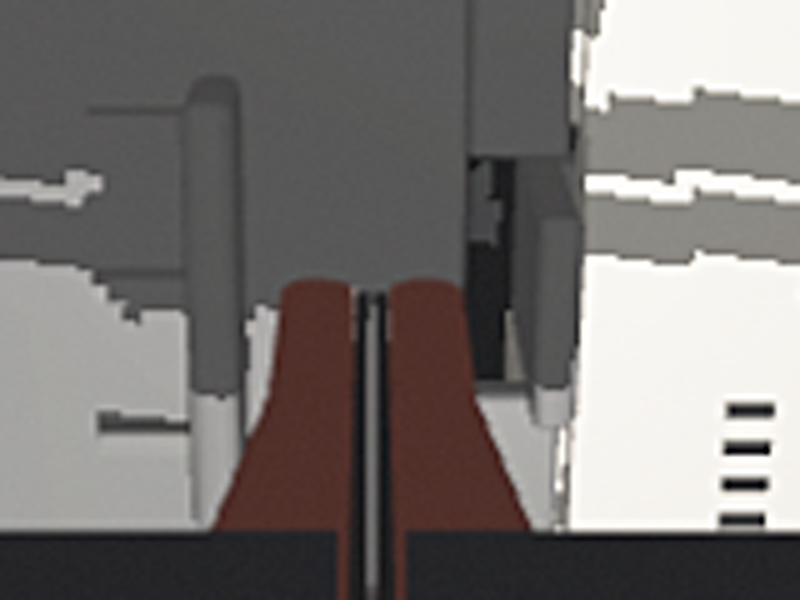

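The fingers closed at a steady 79 mm/s with no resistance, and in the side view the tips sit about 2 px (8 mm) high. So the real tips are likely above the bar top (0.078). I'll rise a little and open, then descend in small steps until the wrist force shows touch.

```bash
python3 -m creep '0 0 .5 0 0 0;0 0 .25 0 0 0;0 0 0 0 0 0;0 0 0 0 0 0;0 0 0 0 0 0;0 0 0 0 0 0;0 0 0 0 0 0;0 0 0 0 0 0' 0 35;  python3 -m creep '-.05 0 -.3 0 0 0;0 0 -.3 0 0 0;0 0 -.2 0 0 0;0 0 0 0 0 0'
python3 - <<'E'
from h import *
s=manip.observe(); print(s['eef_pos'],s['orientation'],s['wrist_force'],s['width'])
E
```

```text
time: 7.1
eef_pos: [0.5348, -0.0366, 0.0851]
orientation: [-3.142, -0.006, 0.141]
wrist_force: [0.4, -0.5, 0.2]
width: 0.0769
time: 7.6
eef_pos: [0.5333, -0.0365, 0.0675]
orientation: [-3.141, -0.005, 0.141]
wrist_force: [0.3, -0.1, 0.4]
width: 0.0877
[ 0.5332956  -0.03653498  0.06750743] [-3.14130574 -0.00506669  0.14072364] [ 0.29528959 -0.05233155  0.43328673] 0.08771395246596492
```

```bash
python3 -m creep '0 0 -.12 0 0 0;0 0 0 0 0 0'; python3 -m creep '0 0 -.1 0 0 0;0 0 0 0 0 0';python3 -m creep '0 0 -.1 0 0 0;0 0 0 0 0 0'
```

```text
time: 7.85
eef_pos: [0.5334, -0.0365, 0.065]
orientation: [-3.141, -0.005, 0.141]
wrist_force: [-0.3, -0.9, 0.4]
width: 0.0881
time: 8.1
eef_pos: [0.5336, -0.0366, 0.063]
orientation: [-3.141, -0.006, 0.141]
wrist_force: [-0.9, -0.8, -0.4]
width: 0.0876
time: 8.35
eef_pos: [0.5337, -0.0366, 0.061]
orientation: [-3.141, -0.006, 0.141]
wrist_force: [0.4, 0.8, 0.1]
width: 0.0878
```

```bash
python3 -m creep '0 0 -.1 0 0 0;0 0 0 0 0 0'; python3 -m creep '0 0 -.1 0 0 0;0 0 0 0 0 0';python3 -m creep '0 0 -.05 0 0 0;0 0 0 0 0 0'
python3 - <<'E'
from h import *
fw=grab('wrist','wrist5');fs=imaging.grab_frame('side')
cv2.imwrite('pics/side5z.png',cv2.resize(fs['image'][150:220,270:360],None,fx=8.5,fy=8.5,interpolation=cv2.INTER_CUBIC))
E
```

```text
time: 8.6
eef_pos: [0.5337, -0.0366, 0.0589]
orientation: [-3.141, -0.006, 0.141]
wrist_force: [-0.5, -0.4, -0.2]
width: 0.0878
time: 8.85
eef_pos: [0.5336, -0.0366, 0.0567]
orientation: [-3.141, -0.006, 0.141]
wrist_force: [-0.7, -0.3, 0.3]
width: 0.088
time: 9.1
eef_pos: [0.5337, -0.0366, 0.0557]
orientation: [-3.141, -0.006, 0.141]
wrist_force: [0.1, -0.5, -0.3]
width: 0.0879
```

View pics/wrist5.png

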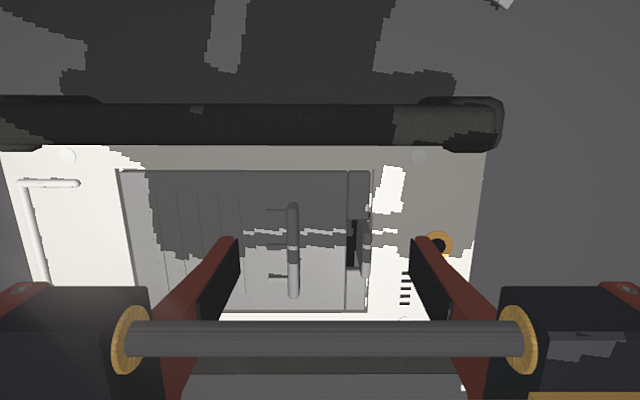

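View pics/side5z.png

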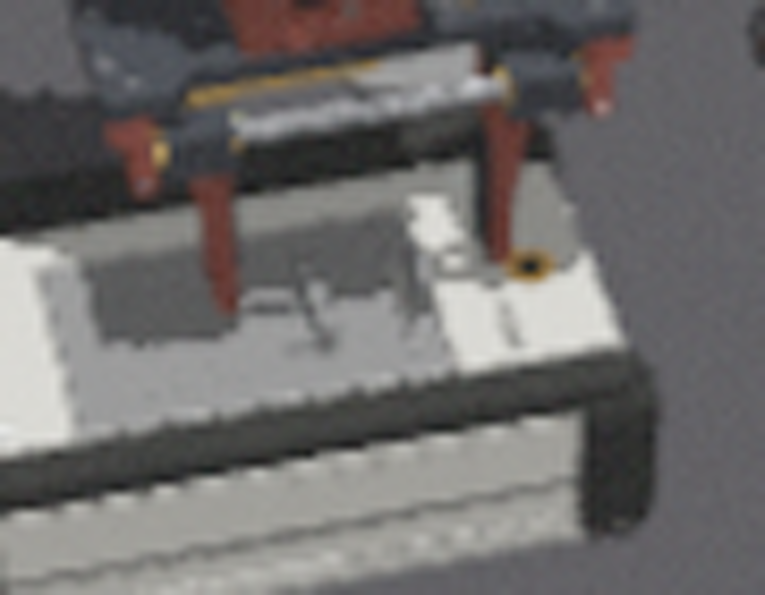

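```bash
python3 -m creep '0 0 -.06 0 0 0;0 0 0 0 0 0'; python3 -m creep '0 0 -.06 0 0 0;0 0 0 0 0 0';python3 -m creep '0 0 -.06 0 0 0;0 0 0 0 0 0'
```

```text
time: 9.45
eef_pos: [0.5338, -0.0366, 0.0545]
orientation: [-3.142, -0.006, 0.141]
wrist_force: [0.9, 0.7, 0.4]
width: 0.088
time: 9.7
eef_pos: [0.5338, -0.0366, 0.0532]
orientation: [-3.142, -0.006, 0.141]
wrist_force: [0.3, 0.2, 0.0]
width: 0.0879
time: 9.95
eef_pos: [0.5338, -0.0366, 0.0519]
orientation: [-3.142, -0.006, 0.141]
wrist_force: [-0.1, -0.8, -0.7]
width: 0.088
```

Run:
```python
from h import *
fw=imaging.grab_frame('wrist'); s=manip.observe()
cv2.imwrite('pics/w6z.png',cv2.resize(fw['image'][200:330,180:470],None,fx=2.7,fy=2.7,interpolation=cv2.INTER_CUBIC))
K=np.array(fw['intrinsics']); print(K)
c,d=ray(fw,325,237); d/=np.linalg.norm(d); print(c,d,c-s['eef_pos'])
for dx in(-.044,.044):
  for dz in (0,.01): 
    yaw=.1407; p=s['eef_pos']+np.array([np.cos(yaw)*dx,np.sin(yaw)*dx,dz]); print(dx,dz,proj(fw,p))
```

```text
[[343.17421377   0.         323.86242356]
 [  0.         343.17421377 199.79263267]
 [  0.           0.           1.        ]]
[0.52255699 0.04187238 0.23742648] [ 0.0625949  -0.38246676 -0.92184655] [-0.01123482  0.07845202  0.18548211]
-0.044 0 [[246.89597859 239.23974723]]
-0.044 0.01 [[243.12631544 246.37016443]]
0.044 0 [[397.59660251 238.87513076]]
0.044 0.01 [[401.39512554 245.96994443]]
```

View pics/w6z.png

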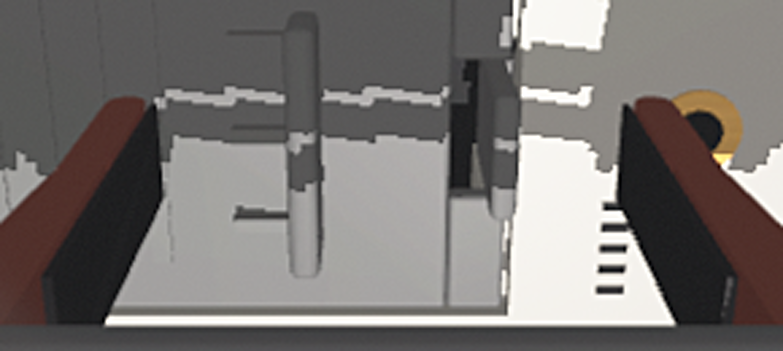

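The wrist camera sits on the +y side, so it sees the fingers' +y faces. The pad-tip spacing in the wrist view puts the tips about 18–20 mm above the reported TCP, and the side view gives about 16 mm. So the tips are now near z = 0.069. I'll go slightly lower and then squeeze.

```bash
python3 -m creep '0 0 -.05 0 0 0;0 0 0 0 0 0'; python3 -m creep '0 0 0 0 0 0;0 0 0 0 0 0;0 0 0 0 0 0;0 0 0 0 0 0;0 0 0 0 0 0;0 0 0 0 0 0' 255 30
python3 - <<'E'
from h import *
s=manip.observe(); print(s['eef_pos'],s['orientation'],s['wrist_force'],s['moment'],s['width'])
f=grab('wrist','wrist7')
E
```

```text
time: 10.25
eef_pos: [0.5339, -0.0366, 0.0509]
orientation: [-3.142, -0.006, 0.141]
wrist_force: [-0.4, 0.8, 1.0]
width: 0.0881
time: 11.0
eef_pos: [0.5345, -0.0366, 0.0512]
orientation: [3.141, -0.007, 0.141]
wrist_force: [-1.3, 0.4, 0.9]
width: 0.0373
[ 0.53451103 -0.03662303  0.05117735] [ 3.14138302 -0.00747972  0.14062795] [-1.30833803  0.40772167  0.85115019] [-0.02960881  0.03738316 -0.00083147] 0.037315699202749644
```

View pics/wrist7.png

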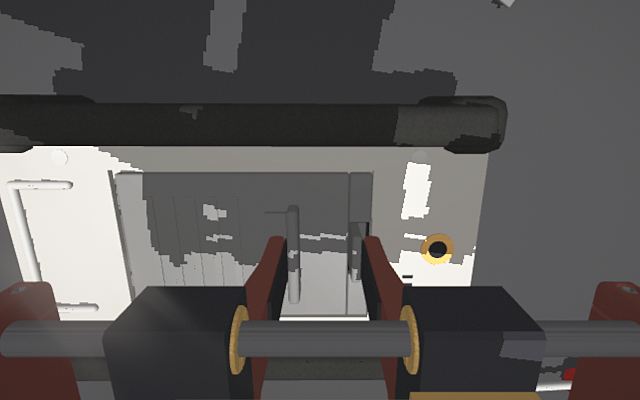

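The opening stopped at 37.3 mm, so the bar and tab are squeezed with the tab fully in (about 38 mm expected). The wrist view shows a finger outside each of them, at columns 283 and 368. I'll start the swing gently and watch the force.

```bash
python3 -m creep '0 0 0 0 0 0;0 0 0 0 0 0' - 35; python3 -m creep '0 0 .19 .07 -.5 0;0 0 .19 .07 -.5 0;0 0 0 0 0 0'
```

```text
time: 11.3
eef_pos: [0.5345, -0.0366, 0.0512]
orientation: [3.141, -0.008, 0.141]
wrist_force: [-0.1, 0.4, -0.3]
width: 0.037
time: 11.68
eef_pos: [0.5335, -0.0365, 0.0582]
orientation: [-3.141, -0.078, 0.141]
wrist_force: [0.4, -1.0, -1.0]
width: 0.0372
```

```bash
cat > st.py <<'E'
from h import *
from scipy.spatial.transform import Rotation as Ro
s=manip.observe(); yaw=.1407; c=np.array([.4925,-.042,0]); Rl=Ro.from_euler('z',yaw)
p=Rl.inv().apply(s['eef_pos']-c)
R=Ro.from_euler('xyz',s['orientation']); zt=Rl.inv().apply(R.as_matrix()[:,2])
th=np.arctan2(zt[0],-zt[2]); print('t',s['time'],'logger p',p.round(4),'tilt',round(th,4),'side',round(zt[1],4),'w',round(s['width'],4),'F(logger)',Rl.inv().apply(s['wrist_force']).round(1),'M',Rl.inv().apply(s['moment']).round(2), 'q',s['q'].round(2))
p0=np.array([.0423,-.0004,.0512]);H=np.array([-.066,0,.064])
for off in (0,.018):
    r=p0+[0,0,off]-H; R2=Ro.from_rotvec([0,-th,0]); print('expected eef', off,(H+R2.apply(r)-[0,0,off]).round(4))
E
python3 st.py
```

```text
t 11.675 logger p [ 0.0414 -0.0003  0.0582] tilt 0.0777 side 0.0001 w 0.0372 F(logger) [ 0.2 -1.1 -1. ] M [ 0.03 -0.06  0.03] q [-0.1   0.48  1.97  0.03  0.62 -0.27]
expected eef 0 [ 0.043  -0.0004  0.0596]
expected eef 0.018 [ 0.0416 -0.0004  0.0596]
```

```bash
python3 -m creep '0 0 .2 .07 -.5 0;0 0 .2 .07 -.5 0;0 0 .2 .07 -.5 0;0 0 0 0 0 0'; python3 st.py
python3 - <<'E'
from h import *
grab('wrist','wrist8');fs=imaging.grab_frame('side')
cv2.imwrite('pics/side8z.png',cv2.resize(fs['image'][130:220,240:360],None,fx=6,fy=6,interpolation=cv2.INTER_CUBIC))
E
```

```text
time: 12.18
eef_pos: [0.5337, -0.0364, 0.0697]
orientation: [-3.141, -0.183, 0.141]
wrist_force: [-0.0, 0.2, -0.8]
width: 0.0371
t 12.175 logger p [ 0.0416 -0.0003  0.0697] tilt 0.1827 side 0.0003 w 0.0371 F(logger) [ 0.   0.2 -0.8] M [-0.04 -0.04 -0.01] q [-0.12  0.43  2.04  0.1   0.5  -0.34]
expected eef 0 [ 0.0428 -0.0004  0.0711]
expected eef 0.018 [ 0.0396 -0.0004  0.0708]
```

View pics/wrist8.png

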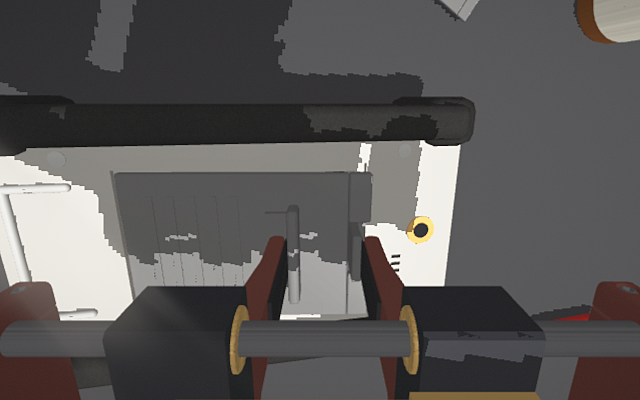

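View pics/side8z.png

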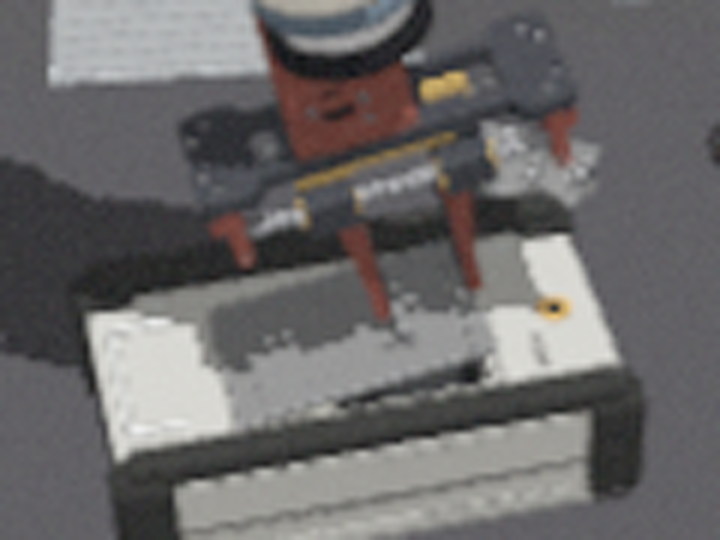

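The side view shows the door's tab end rising with its far edge held, and the grip is unchanged in the wrist view (bar at column 293). I'll carry on to about 0.4 rad.

```bash
python3 -m creep '-.02 0 .2 .07 -.5 0;-.02 0 .2 .07 -.5 0;-.02 0 .2 .07 -.5 0;0 0 0 0 0 0'; python3 st.py;  python3 -m creep '-.04 0 .18 .07 -.5 0;-.04 0 .18 .07 -.5 0;-.04 0 .18 .07 -.5 0;0 0 0 0 0 0'; python3 st.py
python3 - <<'E'
from h import *
grab('wrist','wrist9');fs=imaging.grab_frame('side')
cv2.imwrite('pics/side9z.png',cv2.resize(fs['image'][130:220,240:360],None,fx=6,fy=6,interpolation=cv2.INTER_CUBIC))
E
```

```text
time: 12.78
eef_pos: [0.5349, -0.0361, 0.0814]
orientation: [-3.141, -0.289, 0.142]
wrist_force: [0.1, -0.1, -1.3]
width: 0.0371
t 12.775 logger p [ 0.0428 -0.0001  0.0814] tilt 0.2891 side 0.0005 w 0.0371 F(logger) [ 0.  -0.1 -1.3] M [-0.05  0.04 -0.07] q [-0.14  0.39  2.11  0.22  0.38 -0.47]
expected eef 0 [ 0.0415 -0.0004  0.0826]
expected eef 0.018 [ 0.0363 -0.0004  0.0819]
time: 13.28
eef_pos: [0.5348, -0.0356, 0.0921]
orientation: [-3.141, -0.395, 0.143]
wrist_force: [0.2, 0.1, -1.4]
width: 0.0373
t 13.275 logger p [0.0428 0.0004 0.0921] tilt 0.3949 side 0.0019 w 0.0373 F(logger) [ 0.2  0.1 -1.4] M [-0.06  0.16  0.03] q [-0.16  0.36  2.17  0.47  0.26 -0.74]
expected eef 0 [ 0.0389 -0.0004  0.0939]
expected eef 0.018 [ 0.032  -0.0004  0.0925]
```

View pics/wrist9.png

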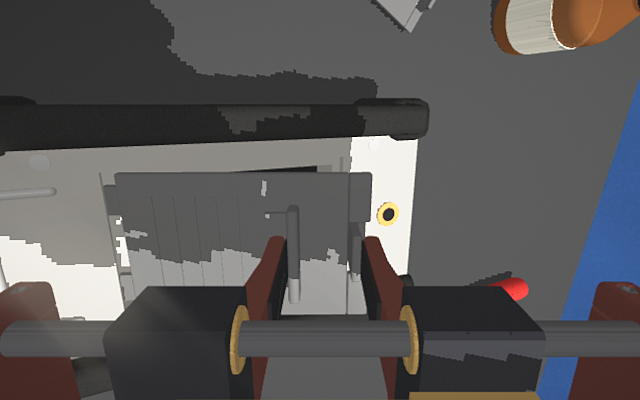

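View pics/side9z.png

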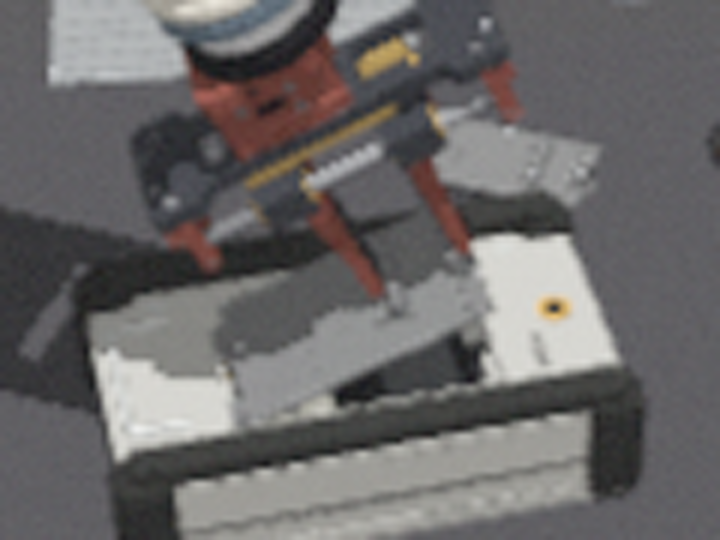

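The door is now up 0.395 rad, with its lug edge showing at wrist pixels (107–118, 190). The hinge edge was within about 2–7 mm past 0.17 rad, and forces stayed under 1.5 N. I'll draw it towards the tab end, then up.

```bash
python3 -m creep '.25 .035 .1 0 0 0;.25 .035 .1 0 0 0;.25 .035 .15 0 0 0;0 0 .2 0 0 0;0 0 .3 0 0 0;0 0 0 0 0 0'; python3 st.py
python3 - <<'E'
from h import *
grab('wrist','wrist10');fs=imaging.grab_frame('side')
cv2.imwrite('pics/side10z.png',cv2.resize(fs['image'][130:220,240:360],None,fx=6,fy=6,interpolation=cv2.INTER_CUBIC))
E
```

```text
time: 14.12
eef_pos: [0.553, -0.0334, 0.1108]
orientation: [3.142, -0.395, 0.144]
wrist_force: [0.9, -0.2, -0.9]
width: 0.037
t 14.125 logger p [6.120e-02 1.000e-04 1.108e-01] tilt 0.3955 side 0.0014 w 0.037 F(logger) [ 0.9 -0.3 -0.9] M [-0.07  0.14  0.06] q [-0.15  0.34  2.13  0.37  0.32 -0.62]
expected eef 0 [ 0.0389 -0.0004  0.0939]
expected eef 0.018 [ 0.0319 -0.0004  0.0925]
```

View pics/wrist10.png

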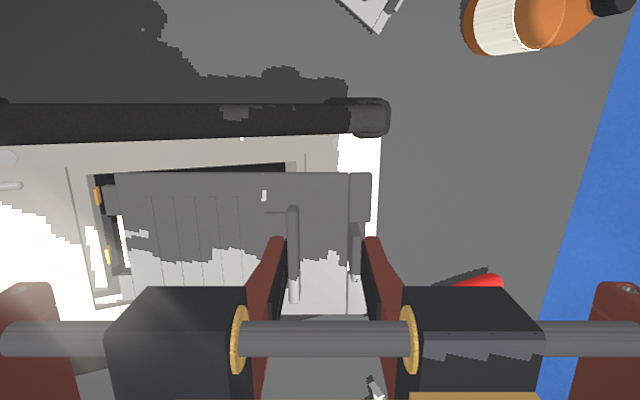

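View pics/side10z.png

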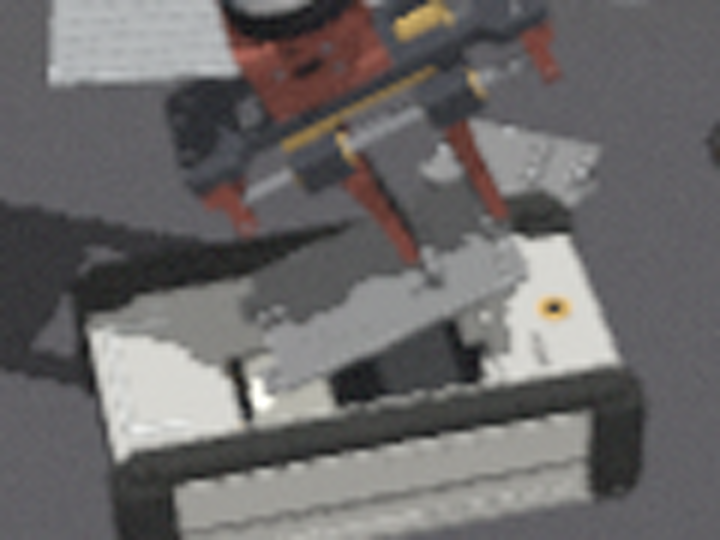

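The door is unhooked: the compartment shows below it and the battery contacts are visible at (98,195) in the wrist view. I'll raise it, level it, and carry it to the mat.

```bash
python3 -m creep '0 0 1 0 0 0;0 0 1 0 0 0;0 0 1 0 0 0;0 0 1 -.03 .25 0;-.1 .5 .4 -.065 .47 0;-.18 .9 0 -.065 .47 0;-.18 .9 0 -.065 .47 0;-.18 .9 0 -.065 .47 0'; python3 -m creep '-.18 .9 0 -.065 .47 0;-.18 .9 0 -.065 .47 0;-.18 .9 0 -.065 .47 0;-.18 .9 0 -.065 .47 0;-.18 .9 0 -.065 .47 0;-.18 .9 0 0 0 0;-.18 .9 0 0 0 0;-.18 .9 0 0 0 0'; python3 st.py
```

```text
time: 15.22
eef_pos: [0.5358, 0.0309, 0.199]
orientation: [-3.139, -0.235, 0.139]
wrist_force: [-0.4, 0.2, -0.5]
width: 0.037
time: 16.23
eef_pos: [0.5039, 0.1794, 0.1967]
orientation: [-3.139, -0.06, 0.139]
wrist_force: [-0.4, 1.3, -1.5]
width: 0.0369
t 16.225 logger p [0.0423 0.2176 0.1967] tilt 0.0603 side 0.0026 w 0.0369 F(logger) [-0.2  1.3 -1.5] M [-0.02 -0.04 -0.01] q [ 0.32  0.27  1.87 -0.01  0.94  0.19]
expected eef 0 [ 0.0429 -0.0004  0.0577]
expected eef 0.018 [ 0.0418 -0.0004  0.0577]
```

```bash
python3 -m creep '-.1 .95 -.3 -.03 .25 0;-.1 .95 -.4 -.03 .25 0;-.1 .95 -.4 -.03 .25 0;-.1 .95 -.4 0 0 0;-.1 .95 -.4 0 0 0;-.1 .95 -.4 0 0 0;-.1 .95 -.4 0 0 0;-.1 .95 -.2 0 0 0'; python3 -m creep '0 0 0 0 0 0'; python3 st.py
python3 - <<'E'
from h import *
s=manip.observe();print(s['eef_pos'],s['orientation'])
f=grab('wrist','wrist11');fs=grab('side','side11'); ft=grab('top','top11')
cv2.imwrite('pics/side11z.png',cv2.resize(fs['image'][70:170,220:370],None,fx=5,fy=5,interpolation=cv2.INTER_CUBIC))
for n,p in dict(matctr=(.444,.336,.004),c1=(.334,.256,.004),c2=(.554,.256,.004),c3=(.554,.416,.004)).items(): print(n,proj(f,p).round(),proj(fs,p).round())
E
```

```text
time: 17.23
eef_pos: [0.4862, 0.3408, 0.1332]
orientation: [-3.139, -0.002, 0.138]
wrist_force: [-0.2, 0.2, -0.4]
width: 0.0371
time: 17.35
eef_pos: [0.4859, 0.3423, 0.1328]
orientation: [-3.139, -0.002, 0.14]
wrist_force: [-0.0, 1.1, -0.8]
width: 0.0366
t 17.35 logger p [0.0473 0.3814 0.1328] tilt 0.0022 side 0.0031 w 0.0366 F(logger) [ 0.1  1.1 -0.8] M [-0.1  -0.18 -0.01] q [0.59 0.46 1.75 0.   0.93 0.45]
expected eef 0 [ 0.0423 -0.0004  0.0514]
expected eef 0.018 [ 0.0423 -0.0004  0.0514]
[0.48588915 0.34227207 0.13283529] [-3.13851004e+00 -2.23269719e-03  1.40137818e-01]
matctr [[278. 186.]] [[278. 128.]]
c1 [[160. 248.]] [[248. 143.]]
c2 [[377. 276.]] [[310. 139.]]
c3 [[410. 116.]] [[306. 113.]]
```

View pics/wrist11.png

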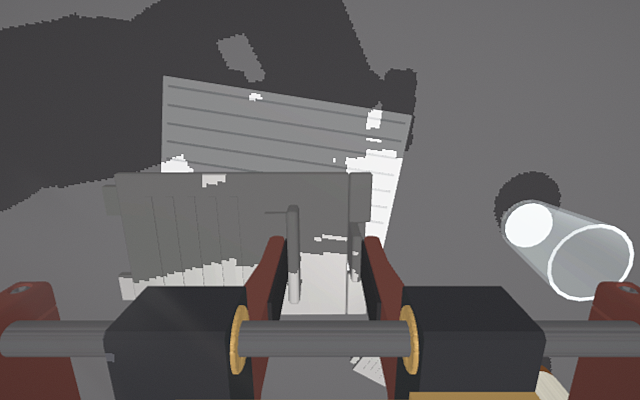

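View pics/side11z.png

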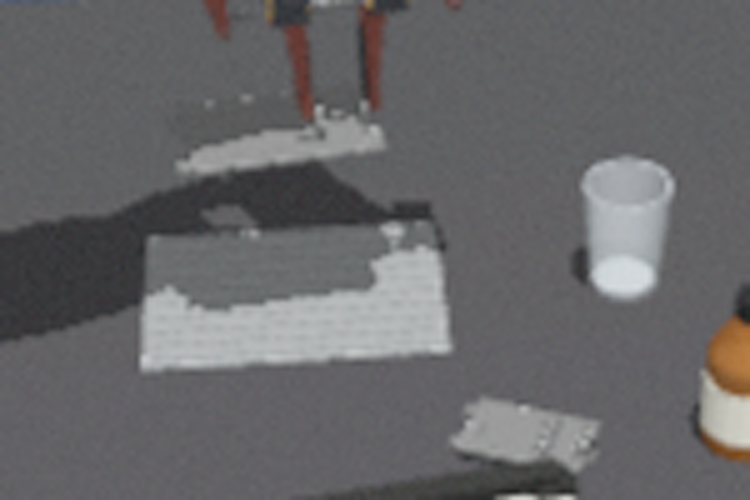

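Wrist view: the mat corner is at (410,116) as predicted, and the door hangs level and unslipped in the grip. I'll lower it now.

```bash
python3 -m creep '0 0 -.9 0 -.07 0;0 0 -.9 0 0 0;0 0 -.9 0 0 0;0 0 -.9 0 0 0;0 0 -.6 0 0 0;0 0 -.4 0 0 0;0 0 0 0 0 0'; python3 st.py
```

```text
time: 18.38
eef_pos: [0.4874, 0.3387, 0.0374]
orientation: [-3.139, -0.008, 0.136]
wrist_force: [-0.4, -0.2, -1.3]
width: 0.0372
t 18.375 logger p [0.0483 0.3776 0.0374] tilt 0.0085 side 0.0024 w 0.0372 F(logger) [-0.4 -0.1 -1.3] M [-0.03 -0.1   0.03] q [ 0.59  0.6   1.79 -0.    0.74  0.45]
expected eef 0 [ 0.0424 -0.0004  0.0521]
expected eef 0.018 [ 0.0423 -0.0004  0.0521]
```

```bash
python3 -m creep '0 0 -.4 0 0 0;0 0 -.4 0 0 0;0 0 -.3 0 0 0;0 0 0 0 0 0'; python3 st.py|head -1;  python3 -m creep '0 0 -.12 0 0 0;0 0 -.1 0 0 0;0 0 0 0 0 0'; python3 st.py|head -1
python3 - <<'E'
from h import *
fs=imaging.grab_frame('side')
cv2.imwrite('pics/side12z.png',cv2.resize(fs['image'][70:170,220:370],None,fx=5,fy=5,interpolation=cv2.INTER_CUBIC))
E
```

```text
time: 18.88
eef_pos: [0.4881, 0.3393, 0.0148]
orientation: [-3.138, -0.01, 0.136]
wrist_force: [-0.0, -0.2, -2.1]
width: 0.0371
t 18.875 logger p [0.0491 0.3781 0.0148] tilt 0.0103 side 0.0033 w 0.0371 F(logger) [-0.1 -0.1 -2.1] M [-0.05 -0.04  0.02] q [ 0.59  0.64  1.8  -0.    0.7   0.45]
time: 19.25
eef_pos: [0.4884, 0.3395, 0.0105]
orientation: [-3.138, -0.011, 0.136]
wrist_force: [-0.3, -0.2, -1.3]
width: 0.0372
t 19.25 logger p [0.0494 0.3783 0.0105] tilt 0.0109 side 0.0036 w 0.0372 F(logger) [-0.3 -0.1 -1.3] M [ 0.01 -0.12 -0.05] q [ 0.59  0.64  1.8  -0.    0.69  0.45]
```

View pics/side12z.png

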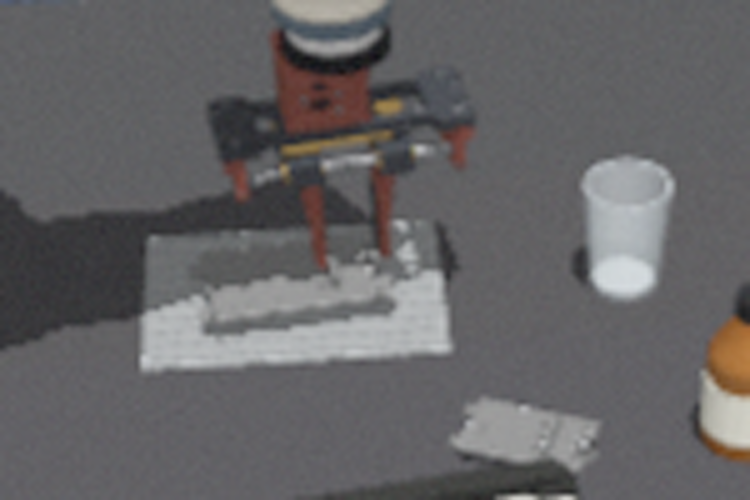

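```bash
python3 -m creep '0 0 -.07 0 0 0;0 0 0 0 0 0'; python3 -m creep '0 0 -.07 0 0 0;0 0 0 0 0 0'; python3 -m creep '0 0 -.07 0 0 0;0 0 0 0 0 0'; python3 st.py|head -1
```

```text
time: 19.55
eef_pos: [0.4886, 0.3396, 0.0093]
orientation: [-3.138, -0.011, 0.136]
wrist_force: [0.3, 0.0, -1.2]
width: 0.0371
time: 19.8
eef_pos: [0.4886, 0.3396, 0.0079]
orientation: [-3.138, -0.011, 0.136]
wrist_force: [-1.1, 1.1, -1.2]
width: 0.0372
time: 20.05
eef_pos: [0.4888, 0.3398, 0.0069]
orientation: [-3.137, -0.012, 0.136]
wrist_force: [-0.7, 0.2, 0.6]
width: 0.0372
t 20.05 logger p [0.0499 0.3786 0.0069] tilt 0.0119 side 0.0042 w 0.0372 F(logger) [-0.6  0.3  0.6] M [-0.11 -0.07 -0.  ] q [ 0.59  0.65  1.8  -0.    0.68  0.45]
```

The force has turned upward at the predicted height (0.007), so the door is down. I'll release and rise.

```bash
python3 -m creep '0 0 -.03 0 0 0;0 0 0 0 0 0;0 0 0 0 0 0;0 0 0 0 0 0;0 0 0 0 0 0' 0 35; python3 -m creep '0 0 .3 0 0 0;0 0 .6 0 0 0;0 0 1 0 0 0;0 0 1 0 0 0;0 0 1 0 0 0;0 0 0 0 0 0';python3 - <<'E'
from h import *
s=manip.observe();print(s['eef_pos'],s['orientation'],s['q'].round(2))
f=grab('wrist','wrist13');fs=grab('side','side13'); ft=grab('top','top13')
cv2.imwrite('pics/side13z.png',cv2.resize(fs['image'][70:230,220:370],None,fx=3.6,fy=3.6,interpolation=cv2.INTER_CUBIC))
E
```

```text
time: 20.68
eef_pos: [0.489, 0.34, 0.0064]
orientation: [-3.137, -0.012, 0.136]
wrist_force: [-0.4, 0.8, -0.4]
width: 0.084
time: 21.42
eef_pos: [0.4901, 0.3407, 0.0922]
orientation: [-3.135, -0.016, 0.136]
wrist_force: [-0.7, -0.1, 0.5]
width: 0.0877
[0.49011075 0.34067226 0.09221885] [-3.13527356 -0.01606686  0.13572062] [ 0.59  0.52  1.78 -0.    0.83  0.45]
```

View pics/wrist13.png

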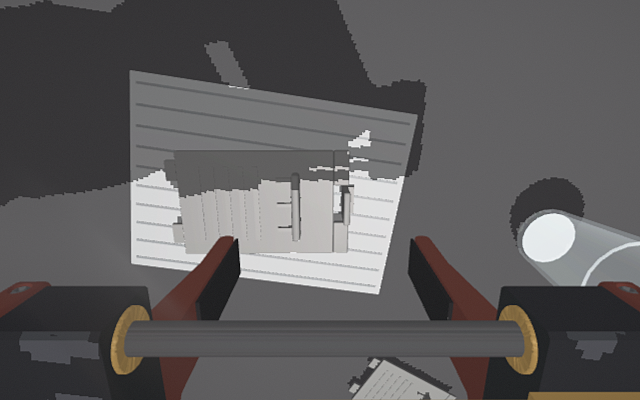

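View pics/side13z.png

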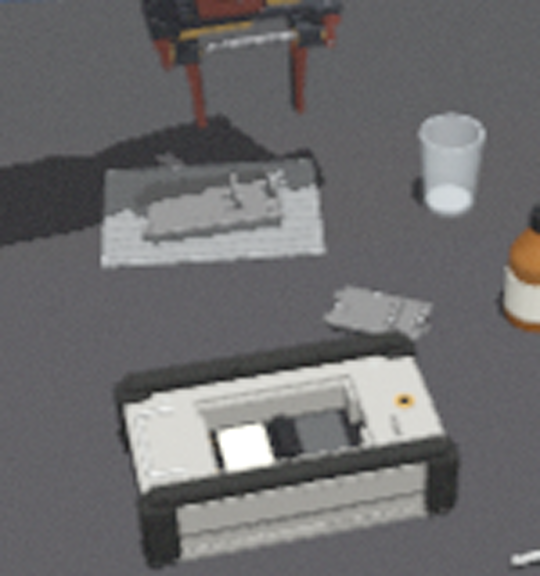

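The door lies flat, outside up, inside the mat in both views. The small decoy hasn't moved. Next I go to the pack.

```bash
python3 -m creep '0 -.5 1 -.06 .12 0;0 -1 1 0 .1 0;0 -1 1 0 0 0;0 -1 .5 0 0 0;0 -1 0 0 0 0;0 -1 0 0 0 0;0 -1 0 0 0 0;0 -1 0 0 0 0'; python3 -m creep '0 -1 0 0 0 0;0 -1 0 0 0 0;0 -1 0 0 0 0;0 -1 0 0 0 0;0 -1 0 0 0 0;0 -1 0 0 0 0;0 -1 0 0 0 0;0 -1 0 0 0 0'; python3 -m creep '0 -1 0 0 0 0;0 -.7 0 0 0 0;0 0 0 0 0 0'
python3 - <<'E'
from h import *
import pickle
s=manip.observe();print(s['eef_pos'],s['orientation'],s['q'].round(2))
f=grab('wrist','wrist14');fs=grab('side','side14'); pickle.dump(f,open('w14.pkl','wb'))
c=np.array([.4925,-.042,0]);yaw=.1375;R=cv2.Rodrigues(np.array([0,0,yaw]))[0]
for n,p in dict(a=(-.062,-.038,.064),b=(.062,-.038,.064),c=(.062,.038,.064),d=(-.062,.038,.064),rib0=(-.006,-.023,.054),rib1=(.006,-.023,.054),rib2=(.006,.023,.054),rib3=(-.006,.023,.054)).items(): print(n,proj(f,c+R@np.array(p)).round(1))
E
```

```text
time: 22.58
eef_pos: [0.4847, 0.179, 0.1572]
orientation: [3.14, 0.013, 0.137]
wrist_force: [0.1, -0.3, 0.5]
width: 0.0883
time: 23.58
eef_pos: [0.4804, 0.0071, 0.153]
orientation: [3.14, 0.021, 0.136]
wrist_force: [-0.3, -0.7, 0.4]
width: 0.088
time: 23.95
eef_pos: [0.4788, -0.0306, 0.1518]
orientation: [3.141, 0.023, 0.133]
wrist_force: [-0.6, -0.0, -0.1]
width: 0.0879
[ 0.47876176 -0.03058478  0.15179391] [3.14086423 0.02333917 0.13313708] [-0.08  0.29  1.97 -0.01  0.9  -0.21]
a [[268.5 253.1]]
b [[411. 254.]]
c [[417.4 167.6]]
d [[263.7 167.6]]
rib0 [[332.5 233.1]]
rib1 [[346.1 233.2]]
rib2 [[346.8 182.7]]
rib3 [[332.7 182.7]]
```

View pics/wrist14.png

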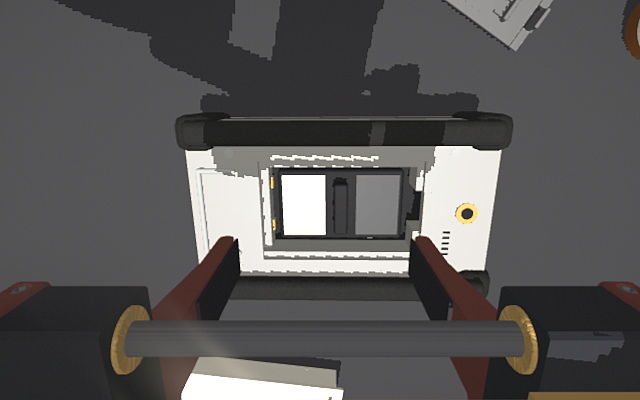

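Run:
```python
from h import *
import pickle
f=pickle.load(open('w14.pkl','rb'))
x0,y0,x1,y1=255,155,425,260
a=cv2.convertScaleAbs(f['image'][y0:y1,x0:x1],alpha=2.0,beta=40); k=4.7; b=cv2.resize(a,None,fx=k,fy=k,interpolation=cv2.INTER_CUBIC)
for i in range(260,425,10):
    x=int((i-x0)*k); cv2.line(b,(x,0),(x,6),(0,0,255),1); cv2.putText(b,str(i),(x,18),0,.35,(0,0,255),1)
for i in range(160,260,10):
    y=int((i-y0)*k); cv2.line(b,(0,y),(6,y),(0,0,255),1); cv2.putText(b,str(i),(8,y+4),0,.35,(0,0,255),1)
cv2.imwrite('pics/w14z.png',b)
```

```text
(no output)
```

View pics/w14z.png

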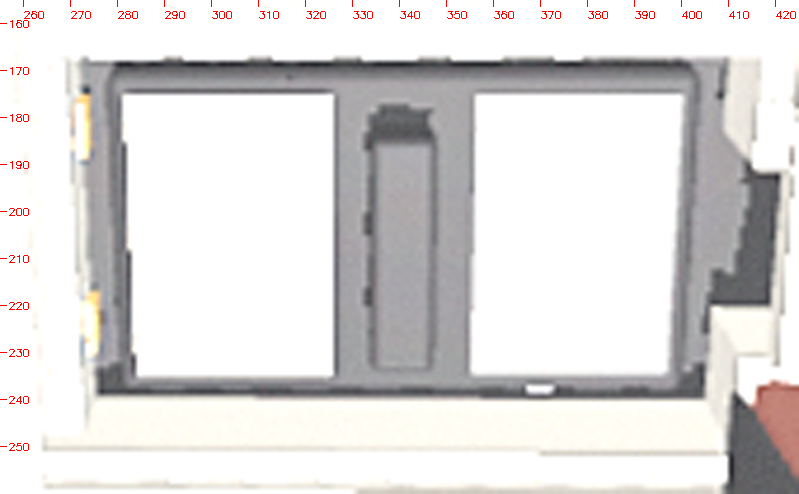

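The rib top spans columns 333.5–346 and rows 185–233. That is within 1 mm of the logger's centre, so the pack is at about (0.493, -0.043). I'll align and close the fingers partway.

```bash
python3 -m creep '.23 -.2 -.5 0 -.11 .03;.23 -.2 -.8 0 -.11 0;.23 -.2 -.8 0 -.11 0;0 0 -.8 0 0 0;0 0 -.6 0 0 0;0 0 -.3 0 0 0;0 0 0 0 0 0' 139 25;python3 - <<'E'
from h import *
import pickle
s=manip.observe();print(s['eef_pos'],s['orientation'],s['width'])
f=grab('wrist','wrist15')
c=np.array([.4925,-.042,0]);yaw=.1375;R=cv2.Rodrigues(np.array([0,0,yaw]))[0]
for n,p in dict(rib0=(-.006,-.023,.054),rib1=(.006,-.023,.054),rib2=(.006,.023,.054),rib3=(-.006,.023,.054)).items(): print(n,proj(f,c+R@np.array(p)).round(1))
E
```

```text
time: 24.92
eef_pos: [0.494, -0.0396, 0.0709]
orientation: [3.138, -0.002, 0.142]
wrist_force: [0.3, 0.0, -0.2]
width: 0.0397
[ 0.4939771  -0.0396019   0.07091562] [ 3.13777980e+00 -1.73499825e-03  1.42007827e-01] 0.03966212589167781
rib0 [[310.3 264.3]]
rib1 [[328.7 264.3]]
rib2 [[329.3 196.7]]
rib3 [[309.8 196.6]]
```

View pics/wrist15.png

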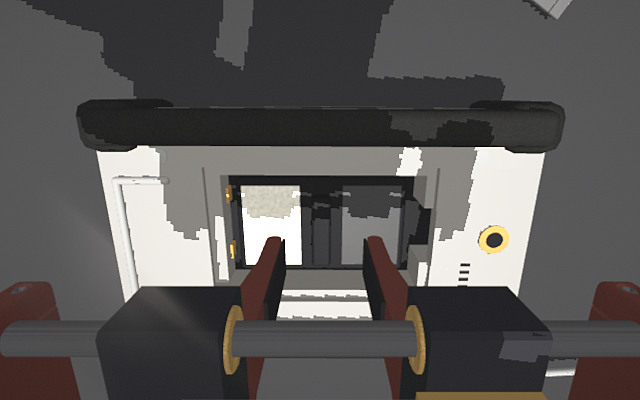

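```bash
python3 -m creep '-.03 -.08 -.5 0 0 0;-.03 -.08 -.5 0 0 0;0 0 -.5 0 0 0;0 0 -.3 0 0 0;0 0 0 0 0 0'; python3 -m creep '0 0 -.1 0 0 0;0 0 0 0 0 0'
python3 - <<'E'
from h import *
s=manip.observe();print(s['eef_pos'],s['orientation'],s['width'])
f=grab('wrist','wrist16');cv2.imwrite('pics/w16z.png',cv2.resize(cv2.convertScaleAbs(f['image'][150:310,220:430],alpha=1.6,beta=30),None,fx=3.7,fy=3.7,interpolation=cv2.INTER_CUBIC))
E
```

```text
time: 25.6
eef_pos: [0.4934, -0.0432, 0.0333]
orientation: [3.137, -0.004, 0.142]
wrist_force: [1.2, 0.1, -0.6]
width: 0.0401
time: 25.85
eef_pos: [0.4936, -0.0432, 0.0314]
orientation: [3.137, -0.004, 0.142]
wrist_force: [-0.4, 0.1, 0.8]
width: 0.0403
[ 0.49364119 -0.04317812  0.03139624] [ 3.13723439 -0.00406603  0.14185192] 0.04034844855174497
```

View pics/w16z.png

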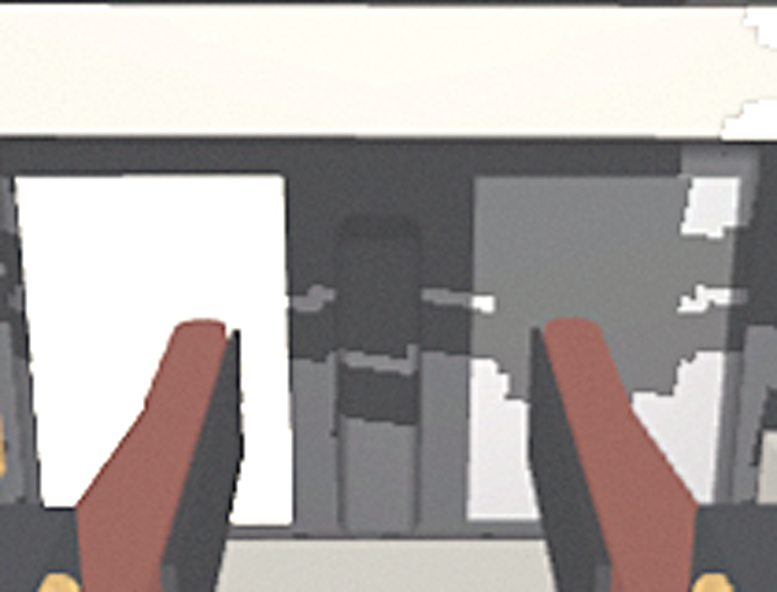

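The fingers straddle the rib evenly. I'll go lower, watching for touch on the pack's top.

```bash
python3 -m creep '0 0 -.1 0 0 0;0 0 0 0 0 0'; python3 -m creep '0 0 -.1 0 0 0;0 0 0 0 0 0';  python3 -m creep '0 0 -.06 0 0 0;0 0 0 0 0 0'
```

```text
time: 26.15
eef_pos: [0.494, -0.0432, 0.0297]
orientation: [3.137, -0.005, 0.142]
wrist_force: [0.1, -0.2, -0.2]
width: 0.0398
time: 26.4
eef_pos: [0.4942, -0.0432, 0.0277]
orientation: [3.137, -0.005, 0.142]
wrist_force: [0.6, 0.6, -0.1]
width: 0.0398
time: 26.65
eef_pos: [0.4941, -0.0432, 0.0264]
orientation: [3.137, -0.005, 0.142]
wrist_force: [0.6, -0.2, -0.4]
width: 0.04
```

```bash
python3 -m creep '0 0 -.06 0 0 0;0 0 0 0 0 0'; python3 -m creep '0 0 -.06 0 0 0;0 0 0 0 0 0';python3 - <<'E'
from h import *
fs=imaging.grab_frame('side'); s=manip.observe(); print(s['wrist_force'],s['eef_pos'])
cv2.imwrite('pics/side17z.png',cv2.resize(fs['image'][140:220,240:360],None,fx=6.5,fy=6.5,interpolation=cv2.INTER_CUBIC))
E
```

```text
time: 26.9
eef_pos: [0.4941, -0.0432, 0.0251]
orientation: [3.137, -0.005, 0.142]
wrist_force: [0.0, -0.1, 0.1]
width: 0.04
time: 27.15
eef_pos: [0.4941, -0.0432, 0.0238]
orientation: [3.137, -0.005, 0.142]
wrist_force: [0.7, 0.5, 0.5]
width: 0.0399
[ 0.06020751  0.07204921 -0.84127398] [ 0.49417535 -0.04322756  0.02387958]
```

View pics/side17z.png

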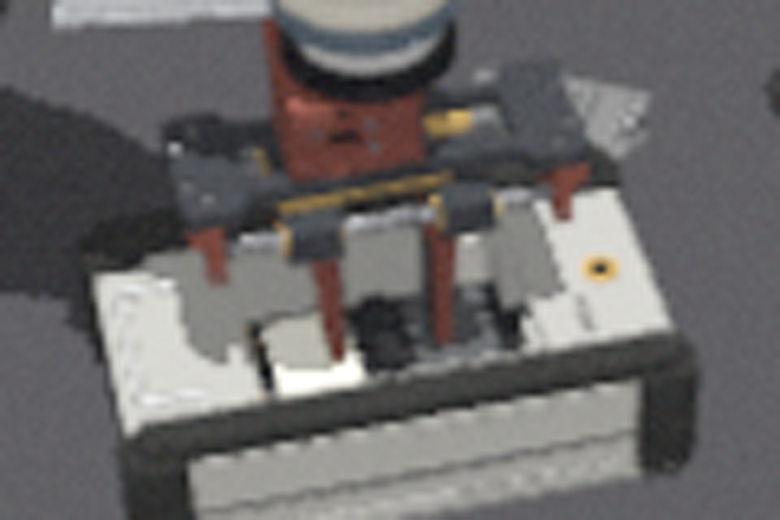

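```bash
python3 -m creep '0 0 -.06 0 0 0;0 0 0 0 0 0'; python3 -m creep '0 0 0 0 0 0;0 0 0 0 0 0;0 0 0 0 0 0;0 0 0 0 0 0;0 0 0 0 0 0' 255 35; python3 st.py|head -1
```

```text
time: 27.45
eef_pos: [0.4942, -0.0432, 0.0226]
orientation: [3.137, -0.005, 0.142]
wrist_force: [0.6, 0.3, -0.3]
width: 0.0396
time: 28.08
eef_pos: [0.494, -0.0432, 0.0226]
orientation: [3.137, -0.005, 0.142]
wrist_force: [0.3, -0.6, 0.5]
width: 0.0119
t 28.075 logger p [ 0.0013 -0.0014  0.0226] tilt 0.005 side -0.0046 w 0.0119 F(logger) [ 0.2 -0.7  0.5] M [-0.04 -0.04  0.07] q [-0.11  0.53  2.01 -0.01  0.59 -0.25]
```

The opening holds at 11.9 mm against the 12 mm rib, so the pack is gripped. I'll lift straight up.

```bash
python3 -m creep '0 0 .2 0 0 0;0 0 .3 0 0 0;0 0 .4 0 0 0;0 0 0 0 0 0'; python3 st.py|head -1; python3 -m creep '0 0 .6 0 0 0;0 0 .9 0 0 0;0 0 .9 0 0 0;0 0 .9 0 0 0;0 0 0 0 0 0'
python3 - <<'E'
from h import *
s=manip.observe();print(s['eef_pos'],s['orientation'],s['width'],s['wrist_force'])
grab('wrist','wrist18');fs=imaging.grab_frame('side')
cv2.imwrite('pics/side18z.png',cv2.resize(fs['image'][110:220,240:360],None,fx=5,fy=5,interpolation=cv2.INTER_CUBIC))
E
```

```text
time: 28.58
eef_pos: [0.4937, -0.0432, 0.0417]
orientation: [3.137, -0.005, 0.142]
wrist_force: [0.3, 0.4, -1.7]
width: 0.0114
t 28.575 logger p [ 0.001  -0.0013  0.0417] tilt 0.0045 side -0.0045 w 0.0114 F(logger) [ 0.3  0.4 -1.7] M [-0.   -0.1   0.01] q [-0.11  0.49  2.01 -0.01  0.64 -0.25]
time: 29.2
eef_pos: [0.4935, -0.0431, 0.112]
orientation: [3.137, -0.005, 0.142]
wrist_force: [-0.2, -0.3, -2.3]
width: 0.0115
[ 0.49352002 -0.04313015  0.11195056] [ 3.13695778 -0.00518677  0.14196845] 0.01148331829780462 [-0.15508273 -0.26908438 -2.29057193]
```

View pics/wrist18.png

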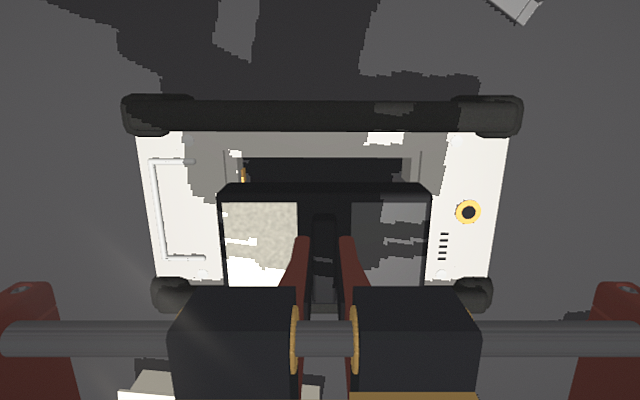

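View pics/side18z.png

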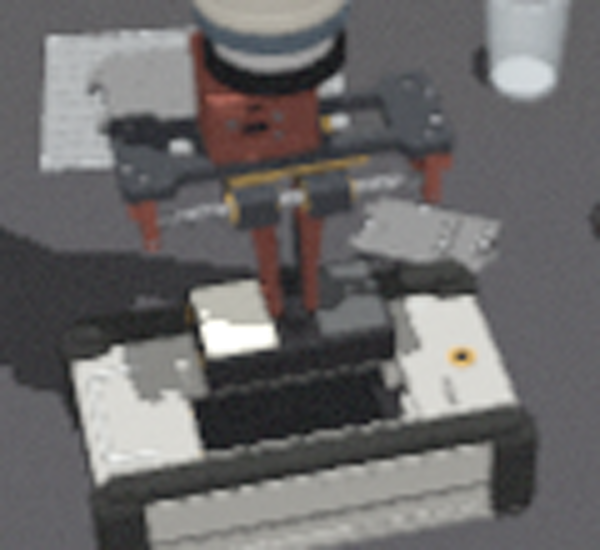

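The pack is out, with its underside at about z = 0.103. It hangs level in both views, and the wrist reads -2.3 N. I'll carry it to the tray.

```bash
python3 -m creep '0 0 .8 0 0 0;-.1 -.5 .4 0 0 -.2;-.23 -1 0 0 0 -.2;-.23 -1 0 0 0 -.2;-.23 -1 0 0 0 -.2;-.23 -1 0 0 0 -.2;-.23 -1 0 0 0 -.2;-.23 -1 0 0 0 -.2'; python3 -m creep '-.23 -1 0 0 0 -.2;-.23 -1 0 0 0 -.1;-.23 -1 0 0 0 0;-.23 -1 0 0 0 0;-.23 -1 0 0 0 0;-.23 -1 0 0 0 0;0 0 0 0 0 0'
python3 - <<'E'
from h import *
s=manip.observe();print(s['eef_pos'],s['orientation'],s['width'],s['wrist_force'],s['q'].round(2))
f=grab('wrist','wrist19')
for p in [(.338,-.409,.035),(.338,-.269,.035),(.518,-.269,.035),(.518,-.409,.035)]: print(proj(f,p).round())
E
```

```text
time: 30.3
eef_pos: [0.4599, -0.1791, 0.1368]
orientation: [3.137, -0.0, 0.04]
wrist_force: [0.0, 0.4, -2.9]
width: 0.0119
time: 31.18
eef_pos: [0.428, -0.3076, 0.1385]
orientation: [3.137, 0.001, 0.01]
wrist_force: [0.3, -0.0, -2.7]
width: 0.0118
[ 0.42797333 -0.30764207  0.13852991] [3.13708596e+00 9.44471438e-04 1.01935387e-02] 0.011840687753726443 [ 0.27115294 -0.00765069 -2.70485349] [-0.64  0.37  1.89 -0.01  0.88 -0.65]
[[228. 293.]]
[[216. 146.]]
[[431. 148.]]
[[416. 295.]]
```

View pics/wrist19.png

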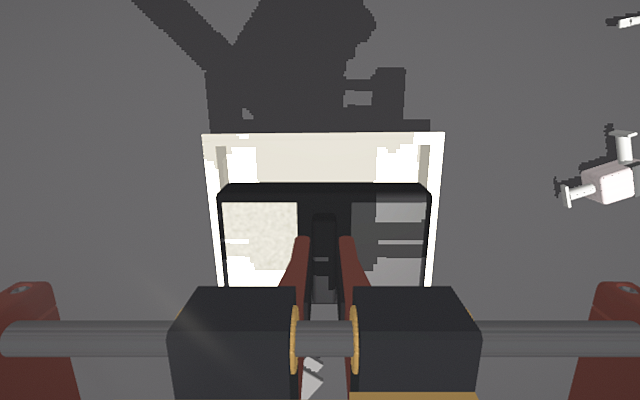

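The tray's inner corners are at the predicted (216,146) and (431,148). I'll move the last 31 mm and lower.

```bash
python3 -m creep '0 -.7 -.2 0 0 0;0 -.6 -.5 0 0 0;0 -.1 -.8 0 0 0;0 0 -.9 0 0 0;0 0 -.9 0 0 0;0 0 -.7 0 0 0;0 0 -.4 0 0 0;0 0 0 0 0 0'
python3 - <<'E'
from h import *
s=manip.observe();print(s['eef_pos'],s['orientation'],s['width'],s['wrist_force'])
E
```

```text
time: 32.22
eef_pos: [0.4268, -0.3344, 0.0424]
orientation: [3.141, 0.005, 0.012]
wrist_force: [0.0, -0.8, -3.3]
width: 0.0118
[ 0.42678506 -0.3344316   0.04235069] [3.1408412  0.00468787 0.01181275] 0.011788062476874521 [ 0.04163942 -0.82068936 -3.26594127]
```

```bash
python3 -m creep '0 -.1 -.4 0 0 0;0 0 -.4 0 0 0;0 0 -.3 0 0 0;0 0 0 0 0 0'; python3 -m creep '0 0 -.1 0 0 0;0 0 0 0 0 0'
python3 - <<'E'
from h import *
s=manip.observe();print(s['eef_pos'],s['orientation'],s['width'],s['wrist_force'])
fs=imaging.grab_frame('side')
cv2.imwrite('pics/side20z.png',cv2.resize(fs['image'][200:330,220:350],None,fx=4.6,fy=4.6,interpolation=cv2.INTER_CUBIC))
E
```

```text
time: 32.72
eef_pos: [0.4276, -0.3372, 0.0199]
orientation: [3.139, 0.003, 0.012]
wrist_force: [0.0, 0.1, -2.4]
width: 0.0119
time: 32.98
eef_pos: [0.4279, -0.3374, 0.0181]
orientation: [3.139, 0.002, 0.012]
wrist_force: [-0.9, -0.1, -2.2]
width: 0.0115
[ 0.42785766 -0.33739409  0.01806624] [3.13896140e+00 2.42745549e-03 1.18497856e-02] 0.011535714285095469 [-0.92222078 -0.13041818 -2.16856074]
```

View pics/side20z.png

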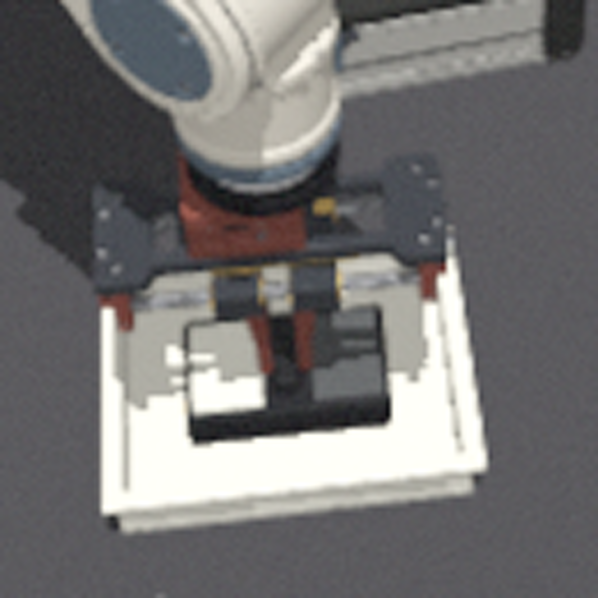

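The pack hangs inside the tray, clear of all the walls. I'll finish lowering in small steps.

```bash
python3 -m creep '0 0 -.1 0 0 0;0 0 0 0 0 0'; python3 -m creep '0 0 -.08 0 0 0;0 0 0 0 0 0'; python3 -m creep '0 0 -.06 0 0 0;0 0 0 0 0 0'
```

```text
time: 33.28
eef_pos: [0.4281, -0.3376, 0.0163]
orientation: [3.138, 0.002, 0.012]
wrist_force: [-0.6, -0.4, -1.9]
width: 0.0118
time: 33.52
eef_pos: [0.4281, -0.3376, 0.0147]
orientation: [3.138, 0.002, 0.012]
wrist_force: [-0.2, 0.0, -1.9]
width: 0.0115
time: 33.78
eef_pos: [0.4281, -0.3376, 0.0134]
orientation: [3.138, 0.002, 0.012]
wrist_force: [0.2, 0.7, -1.6]
width: 0.0118
```

```bash
python3 -m creep '0 0 -.06 0 0 0;0 0 0 0 0 0'; python3 -m creep '0 0 -.05 0 0 0;0 0 0 0 0 0'
```

```text
time: 34.02
eef_pos: [0.4283, -0.3378, 0.0127]
orientation: [3.138, 0.002, 0.012]
wrist_force: [0.1, 0.3, -1.5]
width: 0.0116
time: 34.28
eef_pos: [0.4284, -0.3378, 0.0128]
orientation: [3.138, 0.001, 0.012]
wrist_force: [0.0, -0.0, -2.0]
width: 0.0113
```

```bash
python3 -m creep '0 0 -.06 0 0 0;0 0 0 0 0 0'; python3 -m creep '0 0 -.06 0 0 0;0 0 0 0 0 0'
```

```text
time: 34.52
eef_pos: [0.4285, -0.338, 0.0127]
orientation: [3.138, 0.001, 0.012]
wrist_force: [0.5, 1.1, -1.7]
width: 0.0115
time: 34.78
eef_pos: [0.4287, -0.3381, 0.0127]
orientation: [3.137, 0.001, 0.012]
wrist_force: [0.2, 0.5, -1.7]
width: 0.0117
```

The pack stops at 0.0127, which is the predicted floor height (0.0126), and further steps don't lower it. So it is on the floor. I'll release it and rise.

```bash
python3 -m creep '0 0 0 0 0 0;0 0 0 0 0 0;0 0 0 0 0 0;0 0 0 0 0 0' 120; python3 -m creep '0 0 .3 0 0 0;0 0 .6 0 0 0;0 0 1 0 0 0;0 0 1 0 0 0;0 0 1 0 0 0;0 0 1 0 0 0;0 0 1 0 0 0;0 0 0 0 0 0'
python3 - <<'E'
from h import *
s=manip.observe();print(s['eef_pos'],s['width'],s['wrist_force'])
grab('wrist','wrist21');grab('side','side21');grab('top','top21')
E
```

```text
time: 35.28
eef_pos: [0.4291, -0.3384, 0.0122]
orientation: [3.137, 0.0, 0.012]
wrist_force: [0.3, -0.8, -1.1]
width: 0.0459
time: 36.28
eef_pos: [0.4296, -0.3389, 0.1394]
orientation: [3.134, -0.003, 0.012]
wrist_force: [-0.2, -0.5, 0.6]
width: 0.0465
[ 0.42961796 -0.3388504   0.13935844] 0.04650255954290911 [-0.21396808 -0.45811849  0.55325903]
```

View pics/wrist21.png

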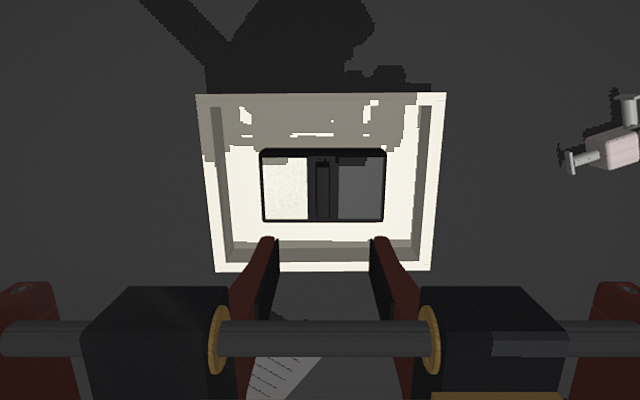

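View pics/side21.png

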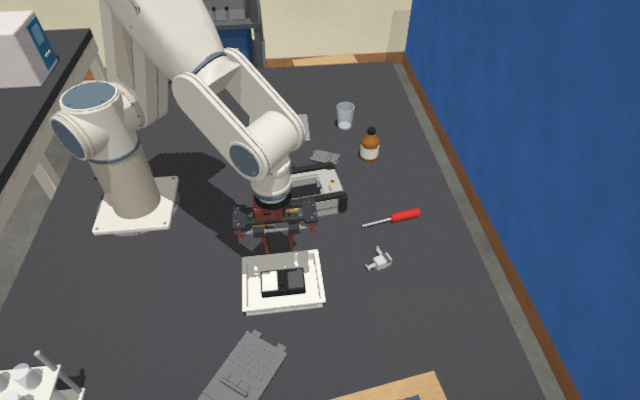

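View pics/top21.png

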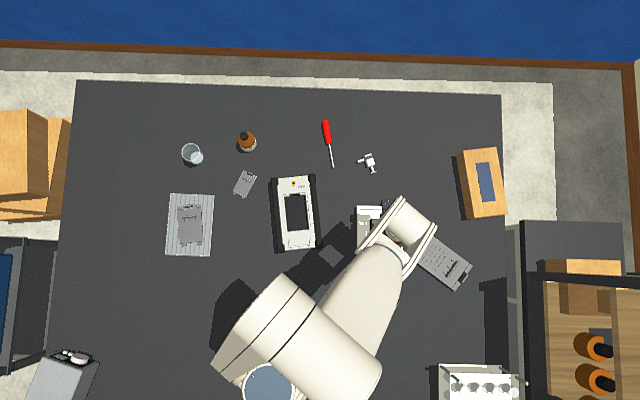

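The top view has the door at (190,224) on the mat's centre, and all the leave-alone objects are at their starting pixels. The wrist view has the pack flat and rib up at the tray's centre (323,185). I'll do one number check and then hand in.

Run:
```python
from h import *
a=cv2.imread('pics/top0.png').astype(int);b=cv2.imread('pics/top21.png').astype(int)
for n,(x0,y0,x1,y1) in dict(beaker=(178,138,208,170),bottle=(234,126,262,156),screwdriver=(316,115,342,172),clamp=(352,148,384,178)).items():
    d=np.abs(a-b)[y0:y1,x0:x1].max(2); print(n,'changed px',(d>60).sum())
f=imaging.grab_frame('top'); g=cv2.cvtColor(f['image'],cv2.COLOR_BGR2GRAY)
m=np.zeros_like(g); m[195:255,168:211]=(g[195:255,168:211]<148)*255
m=cv2.morphologyEx(m,cv2.MORPH_OPEN,np.ones((5,5)))
c=max(cv2.findContours(m,cv2.RETR_EXTERNAL,cv2.CHAIN_APPROX_NONE)[0],key=cv2.contourArea)
r=cv2.minAreaRect(np.array([onz(f,u,v,.02)[:2] for u,v in c.reshape(-1,2)],np.float32)); print('door',r)
fw=imaging.grab_frame('wrist'); print('pack top ctr',onz(fw,323,185,.03))
manip.close_job()
```

```text
beaker changed px 0
bottle changed px 0
screwdriver changed px 0
clamp changed px 0
door ((0.423579603433609, 0.3554130494594574), (0.03262608125805855, 0.028065789490938187), 4.0950927734375)
pack top ctr [ 0.42797026 -0.33232423  0.03      ]
the job is handed in; nothing more can be done
```

I handed the job in at about 36 s of the 59 s allowed; no verdict comes back. My checks show the door on the mat and the pack in the tray.

**What I did**
- **Squeeze and swing:** I squeezed the tab fully in (opening 37 mm against the 38 mm expected) with the door seated. I then swung the door to 0.395 rad. By my estimate the hinge edge was 1–7 mm from the hinge line at 0.29 rad.
- **Unhook and lay down:** I drew the door out towards its tab end and lowered it onto the mat.
- **Pack:** I lifted the pack by its rib (opening 11.9 mm) and lowered it to the tray floor.

**Last checks**
- **Door:** it lies flat and outside up at the mat's centre in the top picture, pixel (190,224) against the mat's (190,225).
- **Pack:** it lies flat, rib up, at about (0.428, -0.332), roughly 7 mm from the tray's centre.
- **Other objects:** the beaker, bottle, screwdriver and boss clamp show no changed pixels since the start.
- **Robot:** it was clear of everything, 0.14 m up, when I handed in.

**What failed or disagreed**
- **First squeeze missed:** the fingertips sit about 18 mm above the reported TCP, so the fingers closed over the bar without touching it. I corrected the height and squeezed again.
- **Door colour mask failed:** my final mask caught only a fragment (33 x 28 mm), so I discarded it. The door's position rests on the pictures and the release pose.
- **Wrist force at the tray:** it still read -1.7 N when the pack touched down. I judged contact by the height, which stopped at the predicted value.

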